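# Empty a glazed cup and show its foot to the inspection camera

## Task

Pick up the blue square cup and empty all five clay beads out of it into the green bowl. Then show the cup's bare foot to the small inspection camera: keep holding the empty cup still in the air with the middle of its foot 20 cm above the table, straight over the red dot of the white disc, tipped 45 degrees so that the foot squarely faces the lens. Finish while holding it there; do not touch the camera or its stand, and leave the bowl and everything else on the table where they are.

Things in the scene. Friction and masses are not known exactly. Their poses are not given: they have to be found in the camera images.
- cup: blue glazed slab-built square cup without a handle: upright straight walls, 58 x 58 mm outside, 70 mm high, wall 4 mm, floor 5 mm, about 160 g, open top. Starts upright, turned any way. Origin: middle of the foot (underside, with a bare brown patch); z points up the axis to the mouth, x and y are square to its flat sides
- cup_rim (a point): middle of the cup's mouth, 70 mm above the foot on its axis
- bead0_center (a point): centre of a round brown clay bead, 20 mm diameter, 10 g, rolls freely; starts inside the cup
- bead1_center (a point): centre of a round brown clay bead, 20 mm diameter, 10 g, rolls freely; starts inside the cup
- bead2_center (a point): centre of a round brown clay bead, 20 mm diameter, 10 g, rolls freely; starts inside the cup
- bead3_center (a point): centre of a round brown clay bead, 20 mm diameter, 10 g, rolls freely; starts inside the cup
- bead4_center (a point): centre of a round brown clay bead, 20 mm diameter, 10 g, rolls freely; starts inside the cup
- bowl: round green bowl standing loose on the table, 170 mm across the rim, 65 mm high, about 0.6 kg; origin: middle of the underside, z up
- rig: fixed inspection stand: white disc 110 mm wide, 3 mm thick, with a red dot in the middle, and a flat dark bar running from it along the stand's +x to the camera 100 to 185 mm away, nothing higher than 115 mm there. Origin: middle of the disc on the table; x points from the disc to the camera, z up
- show_point (a point): point in the air 200 mm above the table, straight over the red dot: where the middle of the cup's foot belongs
- camera: small black camera fixed on the stand, looking 45 degrees upwards at show_point from 150 mm away. Origin: front of the lens; z is the viewing direction, from the lens to show_point. The cup is right when its own z points the same way as this z
- rolling_pin: wooden rolling pin, 48 mm thick, 320 mm long, lying; bystander, to be left alone
- rib: flat red plastic scraper about 80 x 76 mm, 6 mm thick; bystander, to be left alone
- wood_tool: pale wooden modelling tool, 165 mm long, 10 mm thick, lying; bystander, to be left alone
- jar_a: green glass jar with white cap, 72 mm wide, 90 mm high; bystander, to be left alone
- jar_b: brown-red jar with black cap, 72 mm wide, 90 mm high; bystander, to be left alone
- brush: brush lying on the table; bystander, to be left alone
Not all that is in view belongs to the job. What is shaped like the cup but pink is not meant.

How it is judged:
On the way:
1. all five beads lie in the bowl while the gripper holds the cup up (horizontal distance between each of bead0_center, bead1_center, bead2_center, bead3_center, bead4_center and bowl below 0.08 m and z of each of bead0_center, bead1_center, bead2_center, bead3_center, bead4_center in the frame of bowl below 0.062 m and contact force between cup and the fingers above 1 N and height (world z) of cup above 0.07 m), for 0.2 s.
At the end, for the whole second after the job is handed in: Gripper holds the cup still, clear of the stand: foot centre within 20 mm of the point 200 mm over the red dot, axis within 12 degrees of the camera line, foot towards the lens; five beads in the bowl, which stands upright within 30 mm of its place (horizontal distance between each of bead0_center, bead1_center, bead2_center, bead3_center, bead4_center and bowl below 0.08 m and z of each of bead0_center, bead1_center, bead2_center, bead3_center, bead4_center in the frame of bowl below 0.062 m and contact force between cup and the fingers above 1 N and distance between cup and show_point below 0.02 m and angle between the z axis of cup and the z axis of camera, either way round below 0.22 rad and angle between cup's own z axis and vertical below 1.3 rad and linear speed of cup below 0.03 m/s and angular speed of cup below 0.2 rad/s and contact force between cup and rig below 0.2 N and angle between bowl's own z axis and vertical below 0.1 rad and distance of bowl from where it was at the start of the episode below 0.03 m); the arm keeps its last pose, push and grip.
It fails at once if the camera or its stand is touched with more than 3 N (contact force between rig and anything else above 3 N).
It fails at once if a bystander is moved by more than 30 mm (distance of any of rolling_pin, rib, wood_tool, jar_a, jar_b, brush from where it was at the start of the episode above 0.03 m).
It fails at once if the bowl is pushed by more than 30 mm (distance of bowl from where it was at the start of the episode above 0.03 m).
It also fails if it takes over 51 s, if anything falls off the work surface, if the arm or the gripper's body presses on something with over 40 N, if the wrist force passes 120 N, or if a joint passes its speed limit or range.

## Robot

A 7-joint arm with a two-finger parallel gripper is mounted at the origin on the work surface. World frame = base frame: x ahead of the robot, y to its left, z up, the work surface at z = 0. Lengths are in m, angles in rad, forces in N, time in s.
With the tool pointing down it reaches from about 0.35 to 0.9 m from the base axis. Payload 7.2 kg.
Tool frame: the origin (TCP) lies on the centre line of the jaws, within the pads' length; the fingertips stand 22 mm ahead of it and the grasp point (between the pads) lies 3 mm ahead of it; z points along the fingers, y is the line along which they close (so a half turn about z gives the same grasp; the last joint's range is limited). The gripper opens to 88 mm and grips with 3 to 60 N. Pads are 20 mm wide; open, the fingers measure 115 mm over their backs; the gripper's body (75 mm by 178 mm) begins 61 mm behind the grasp point.
Start: joints at [1.051, 0.411, -0.013, 1.596, 0.006, 1.134, -0.082], TCP at [0.273, -0.562, 0.245] pointing down, gripper open.
Joint ranges: [-2.95, 2.95], [-0.29, 1.99], [-1.47, 1.44], [0.14, 2.54], [-1.03, 4.17], [0.13, 1.85], [-2.86, 2.86]. Speed limits (rad/s): [2.39, 2.39, 3.01, 3.01, 3.14, 3.14, 3.14].

## Interface

Orientations are given as a 3x3 rotation matrix whose columns are the frame's x, y, z axes.
In Python, from workcell import arm gives the robot as it stands.
- The arm moves only by the tool arm_command, never from a script. Its argument "plan" is a list of rows, each an object with "gripper": the finger opening in cm, from 0 to 8.78; "delta_pos": the shift along the tool's x, y, z in cm, a list of three; "roll": the turn about the tool's z in rad. A call has 1 to 5 rows; each row shifts and turns the commanded pose from where the row before left it, along the tool's axes as they then stand; what a row does not reach is not made up. A row lasts 1/12 s, in which the tool goes at most 41.7 mm and 7.16 degrees, less where a joint would pass 70% of its speed; a pose out of reach is approached as far as the arm can. A call with a gripper value outside its range is refused whole. The fingers move at their own pace and stop on an object; the grip force is fixed at half the most. Time passes only in rows, so rows that do not move let the fingers close. It gives the time, the measured TCP pose, the force and the opening at its end, in the units of the state.
- arm.state(): the state, without advancing time (a new reading comes with each control period).
- arm.snapshot(name): name is "side" or "top" or "wrist"; returns a dict with "image" (384x512x3 uint8, blue, green, red), "mtx" (3x3 intrinsics, pixels), "origin" and "orientation" of the camera in the world; the wrist camera has in their place "mount" (4x4, takes a point from camera to tool coordinates, whose origin is the TCP and whose axes are the flange's). Camera axes: x right, y up, looking along -z (the intrinsics and any distortion apply to the point x, -y, -z); pixel columns grow to the right and rows downward; lengths in m; the calibration is good to about 2 mm. A picture is of the moment at which its call begins: read the wrist's pose just before it. There is no depth.
- arm.hand_in(): hands the job in, once; it reports no verdict.
The state is a dict: "time_s": time; "joints": joint angles; "qd": joint speeds; "joint_efforts": joint torques, N m; "ee_pos": TCP position; "tcp_rot": TCP orientation; "force": force on the tool from outside, world axes, zero at the start; "moment": the same for the moment, N m; "finger_gap": finger opening in m.
Only numpy, scipy, OpenCV 4.12 (cv2) and the standard library are available. Lean on these libraries where they do the work, as an engineer would, in place of code of your own. Each camera call takes 0.05 s, during which the arm holds its last target. There are 200 camera calls.

## Working session

There is one attempt and no reset: what is moved stays moved. The work goes in short steps, Python scripts to look and compute and a tool call to move; the robot and the scene stay as the last step left them, time stands still between calls to the robot, and variables do not carry over. Pictures are saved under pics/ and viewed, on a budget of 10 in all, crops included, one or two more only if the job needs it, and the job is handed in when it is done.

Besides the shell and the picture viewer there is one more tool, called by a JSON object that holds its "name" and its "arguments". arm_command: Moves the arm, as the interface text tells. Its arguments: {"type":"object","properties":{"plan":{"type":"array"}},"required":["plan"]}

```bash
ls; mkdir -p pics
cat > h.py <<'E'
import numpy as np, cv2, pickle
from workcell import arm
def snap(n,f=None):
    s=arm.state(); d=arm.snapshot(n)
    if n=='wrist':
        T=np.eye(4);T[:3,:3]=np.array(s['tcp_rot']);T[:3,3]=s['ee_pos']
        W=T@np.array(d['mount']); d['origin'],d['orientation']=W[:3,3],W[:3,:3]
    d['origin']=np.array(d['origin']);d['orientation']=np.array(d['orientation']).reshape(3,3)
    if f: cv2.imwrite('pics/'+f,d['image']); pickle.dump(d,open('pics/'+f+'.pkl','wb'))
    return d
def ray(d,uv):
    p=cv2.undistortPoints(np.array([[uv]],float),np.array(d['mtx']),np.array(d.get('dist',np.zeros(5)),float))[0,0]
    r=d['orientation']@np.array([p[0],-p[1],-1]); return d['origin'],r
def onz(d,uv,z):
    o,r=ray(d,uv); return o+r*(z-o[2])/r[2]
E
python3 - <<'E'
from h import *
a=snap('top','top0.png');b=snap('side','side0.png');c=snap('wrist','wr0.png')
print(a.keys(),c.keys())
for d in(a,b,c):print(d['origin'],d['orientation'],d['mtx'])
s=arm.state();print(s)
cv2.imwrite('pics/both0.png',np.vstack([cv2.resize(np.hstack([a['image'],b['image']]),(800,300)),cv2.resize(np.hstack([c['image'],c['image']*0]),(800,300))]))
E
```

```text
pics
dict_keys(['image', 'mtx', 'origin', 'orientation']) dict_keys(['image', 'mtx', 'mount', 'origin', 'orientation'])
[0.41349258 0.12210464 1.31469558] [[-0.02008449  0.98932411 -0.14434131]
 [-0.999545   -0.01661955  0.02517104]
 [ 0.02250343  0.14478118  0.98920777]] [[370.80599503   0.         256.69693612]
 [  0.         370.80599503 193.41939855]
 [  0.           0.           1.        ]]
[0.35087414 1.01168667 0.95267226] [[-0.96688152  0.15434675 -0.20326635]
 [-0.25483788 -0.62771438  0.73554899]
 [-0.01406361  0.76298869  0.64625883]] [[421.76827548   0.         254.46870518]
 [  0.         421.76827548 191.70692656]
 [  0.           0.           1.        ]]
[ 0.34482562 -0.52929895  0.38484388] [[ 0.43647356  0.86111174  0.26072475]
 [-0.89971523  0.41833154  0.12454403]
 [-0.00182306 -0.2889382   0.95734601]] [[307.21531572   0.         257.12140382]
 [  0.         307.21531572 191.16391809]
 [  0.           0.           1.        ]]
{'time_s': 0.15, 'joints': array([ 1.05078063,  0.41174003, -0.01270215,  1.59681996,  0.00562926,
        1.13433549, -0.08218258]), 'qd': array([-0.00156454, -0.00324173, -0.0001494 , -0.00168265,  0.00157021,
       -0.00040317, -0.00092423]), 'joint_efforts': array([ 1.97501868e-03, -5.88330674e+01,  6.42795917e-01, -2.91288793e+01,
       -5.37237525e-02,  1.58267986e-02,  8.52387575e-05]), 'ee_pos': array([ 0.27267553, -0.56198058,  0.24400048]), 'tcp_rot': array([[ 8.99636490e-01,  4.36639157e-01, -6.58076407e-04],
       [ 4.36639636e-01, -8.99635846e-01,  1.08302395e-03],
       [-1.19138459e-04, -1.26167011e-03, -9.99999197e-01]]), 'force': array([ 0.52419261, -0.53487721,  0.32843289]), 'moment': array([-0.0085877 ,  0.00401394, -0.00749304]), 'finger_gap': 0.08754169605648933}
```

View pics/top0.png

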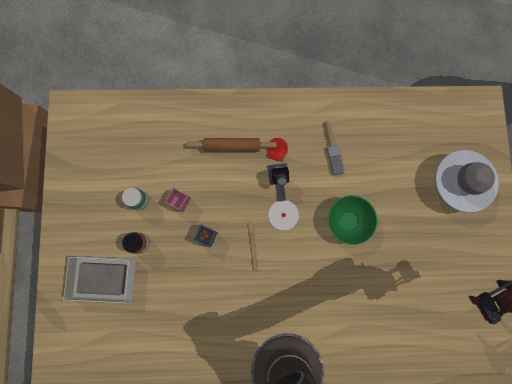

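View pics/side0.png

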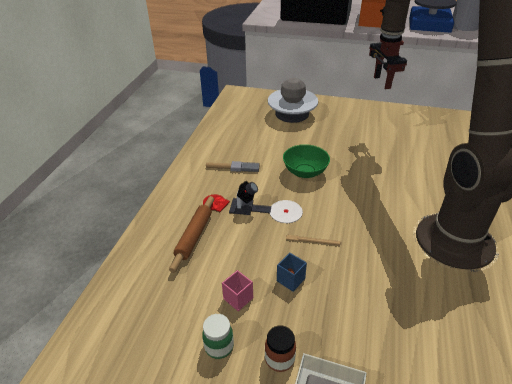

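Top view: the blue square cup is at (206,236) with brown beads in it, and the pink decoy is at (177,200). The bowl is at (353,220), the disc's red dot at (283,215), and the stand's camera at (280,175). Blue fits the description, so I'll confirm it in a crop while measuring.

Run:
```python
from h import *
a=pickle.load(open('pics/top0.png.pkl','rb'));b=pickle.load(open('pics/side0.png.pkl','rb'))
def cont(m):
    cs,_=cv2.findContours(m.astype(np.uint8),cv2.RETR_EXTERNAL,cv2.CHAIN_APPROX_NONE);return sorted(cs,key=cv2.contourArea)[::-1]
im=a['image'];h=cv2.cvtColor(im,cv2.COLOR_BGR2HSV);H,S,V=cv2.split(h)
def roi(m,x0,x1,y0,y1):
    r=np.zeros_like(m);r[y0:y1,x0:x1]=m[y0:y1,x0:x1];return r
cup=cont(roi((H>95)&(H<130)&(S>80),185,230,215,260))[0]
r=cv2.minAreaRect(cup);print('cup px',r, 'rim ctr',onz(a,r[0],.07)[:3],'at .035',onz(a,r[0],.035)); print('corners',[onz(a,p,.07)[:2].round(3) for p in cv2.boxPoints(r)])
bowl=cont(roi((H>60)&(H<90)&(S>120),320,390,185,255))[0];c=cv2.minEnclosingCircle(bowl);print('bowl',c,onz(a,c[0],.065))
dot=cont(roi(((H<8)|(H>172))&(S>120),270,297,203,228))[0];m=cv2.moments(dot);d=(m['m10']/m['m00'],m['m01']/m['m00']);print('dot',d,onz(a,d,.003))
disc=cont(roi((S<60)&(V>150),262,305,198,235))[0];c=cv2.minEnclosingCircle(disc);print('disc',c,onz(a,c[0],.003))
print('bar px->',onz(a,(280.5,192),.01))
cv2.imwrite('pics/c1.png',np.hstack([cv2.resize(im[160:270,160:310],(750,550),interpolation=cv2.INTER_CUBIC)]))
dark=roi((V<70),265,292,160,203);mm=cont(dark)[0];print('dark',cv2.boundingRect(mm),cv2.fitLine(mm,cv2.DIST_L2,0,.01,.01).ravel())
```

```text
cup px ((204.9845428466797, 235.6597900390625), (18.37776756286621, 16.854745864868164), 23.962486267089844) rim ctr [0.45598846 0.26537009 0.07      ] at .035 [0.45718341 0.26939862 0.035     ]
corners [array([0.444, 0.304]), array([0.494, 0.282]), array([0.468, 0.226]), array([0.418, 0.249])]
bowl ((352.1741638183594, 219.51123046875), 24.717369079589844) [ 0.50097605 -0.2317869   0.065     ]
dot (283.2564102564102, 214.66666666666666) [ 0.5270459  -0.00409059  0.003     ]
disc ((283.1326904296875, 214.9312744140625), 15.414093017578125) [ 0.52611234 -0.00362173  0.003     ]
bar px-> [0.60755508 0.00395593 0.01      ]
dark (268, 164, 21, 37) [1.3003834e-01 9.9150896e-01 2.7905127e+02 1.8031624e+02]
```

View pics/c1.png

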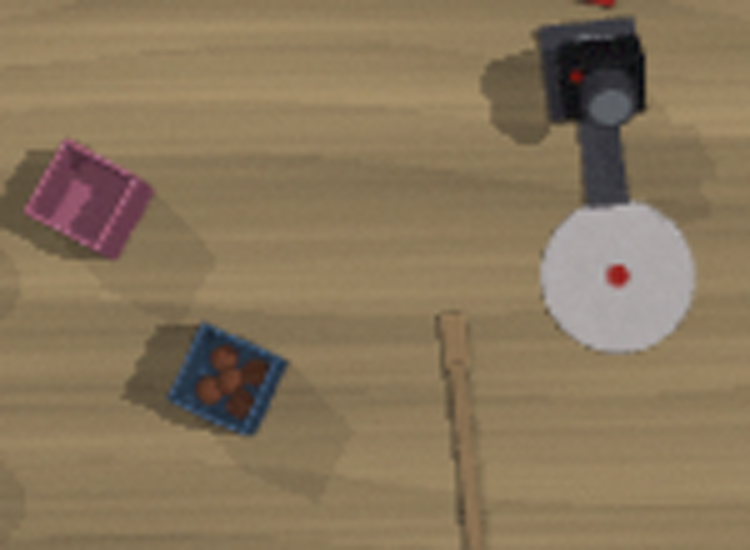

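{"name": "arm_command", "arguments": {"plan": [{"gripper": 8.7, "delta_pos": [0, 0, -4], "roll": 0}, {"gripper": 8.7, "delta_pos": [0, 0, -4], "roll": 0}, {"gripper": 8.7, "delta_pos": [0, 0, -4], "roll": 0}, {"gripper": 8.7, "delta_pos": [0, 0, -4], "roll": 0}, {"gripper": 8.7, "delta_pos": [0, 0, -4], "roll": 0}]}}

```text
time_s: 0.57
ee_pos: [0.2726, -0.5618, 0.4465]
tcp_rot: [[0.9, 0.437, -0.0], [0.437, -0.9, 0.0], [0.0, -0.0, -1.0]]
force: [0.2, -1.5, -0.1]
finger_gap: 0.087
```

Crop: the blue cup at full-image px (205,236) holds five brown beads, so it is the target; the pink one is empty. The moves have no tilt axis, so I'll find out what the arm does at the reach limit. It may tilt there.

{"name": "arm_command", "arguments": {"plan": [{"gripper": 8.7, "delta_pos": [0, 0, -4], "roll": 0}, {"gripper": 8.7, "delta_pos": [0, 0, -4], "roll": 0}, {"gripper": 8.7, "delta_pos": [0, 0, -4], "roll": 0}, {"gripper": 8.7, "delta_pos": [0, 0, -4], "roll": 0}, {"gripper": 8.7, "delta_pos": [0, 0, -4], "roll": 0}]}}

```text
time_s: 0.98
ee_pos: [0.2689, -0.5534, 0.5977]
tcp_rot: [[0.899, 0.437, 0.018], [0.437, -0.899, -0.036], [0.0, 0.04, -0.999]]
force: [0.1, -0.3, -1.5]
finger_gap: 0.0869
```

{"name": "arm_command", "arguments": {"plan": [{"gripper": 8.7, "delta_pos": [0, 0, -4], "roll": 0}, {"gripper": 8.7, "delta_pos": [0, 0, -4], "roll": 0}, {"gripper": 8.7, "delta_pos": [0, 0, -4], "roll": 0}, {"gripper": 8.7, "delta_pos": [0, 0, -4], "roll": 0}, {"gripper": 8.7, "delta_pos": [0, 0, -4], "roll": 0}]}}

```text
time_s: 1.4
ee_pos: [0.247, -0.5093, 0.687]
tcp_rot: [[0.9, 0.428, 0.084], [0.436, -0.883, -0.174], [0.0, 0.193, -0.981]]
force: [0.4, 0.1, 0.7]
finger_gap: 0.0869
```

```bash
python3 -c "
from h import *
s=arm.state();print(s['joints'].round(3),s['ee_pos'],s['tcp_rot'].round(3))"
```

```text
[ 0.662  0.182  0.503  0.933 -0.097  1.852 -0.006] [ 0.24697011 -0.50926062  0.68696634] [[ 0.9    0.428  0.084]
 [ 0.436 -0.883 -0.174]
 [ 0.     0.193 -0.981]]
```

The tool does tilt outward at the reach limit, and the tilt stays. That gives me a plan:

1. Tilt the tool about 55° with heading ≈ +80°.
2. Side-grasp the cup.
3. Pour by rolling, which carries the cup axis around a cone.
4. Partly roll back to the 45° show pose.

I'll swing over to the left, high up.

```bash
cat >> h.py <<'E'
def way(pts,R=None,p=None):
    s=arm.state();R=s['tcp_rot'] if R is None else R;p=s['ee_pos'] if p is None else p
    for q in pts:
        d=R.T@(np.array(q)-p)*100;n=int(np.ceil(np.linalg.norm(d)/4.1));print(q,n,'x',(d/n).round(2));p=np.array(q)
def log():
    s=arm.state();open('log.txt','a').write(repr([list(s['joints']),list(s['ee_pos']),s['tcp_rot'].tolist()])+'\n')
    R=s['tcp_rot'];z=R[:,2];print(s['time_s'],s['joints'].round(3),s['ee_pos'].round(4));print('alpha',np.degrees(np.arccos(-z[2])).round(1),'w',np.degrees(np.arctan2(z[1],z[0])).round(1),'y.z',R[2,1].round(3),'x.z',R[2,0].round(3),'F',s['force'].round(1),'gap',s['finger_gap'])
E
python3 -c "
from h import *
log();way([(.5,-.25,.55),(.55,.1,.55),(.35,.42,.55),(.08,.55,.6)])"
```

```text
1.4 [ 0.662  0.182  0.503  0.933 -0.097  1.852 -0.006] [ 0.247  -0.5093  0.687 ]
alpha 11.1 w -64.1 y.z 0.193 x.z 0.0 F [0.4 0.1 0.7] gap 0.08689458339770856
(0.5, -0.25, 0.55) 10 x [ 3.41 -1.47  1.11]
(0.55, 0.1, 0.55) 9 x [ 2.2  -3.2  -0.63]
(0.35, 0.42, 0.55) 10 x [-0.4  -3.68 -0.72]
(0.08, 0.55, 0.6) 8 x [-2.33 -2.76 -1.18]
```

{"name": "arm_command", "arguments": {"plan": [{"gripper": 8.7, "delta_pos": [3.4, -1.5, 1.1], "roll": 0}, {"gripper": 8.7, "delta_pos": [3.4, -1.5, 1.1], "roll": 0}, {"gripper": 8.7, "delta_pos": [3.4, -1.5, 1.1], "roll": 0}, {"gripper": 8.7, "delta_pos": [3.4, -1.5, 1.1], "roll": 0}, {"gripper": 8.7, "delta_pos": [3.4, -1.5, 1.1], "roll": 0}]}}

```text
time_s: 1.82
ee_pos: [0.3734, -0.377, 0.6174]
tcp_rot: [[0.9, 0.428, 0.084], [0.436, -0.883, -0.173], [0.0, 0.192, -0.981]]
force: [-0.7, -0.6, -0.3]
finger_gap: 0.0868
```

{"name": "arm_command", "arguments": {"plan": [{"gripper": 8.7, "delta_pos": [3.4, -1.5, 1.1], "roll": 0}, {"gripper": 8.7, "delta_pos": [3.4, -1.5, 1.1], "roll": 0}, {"gripper": 8.7, "delta_pos": [3.4, -1.5, 1.1], "roll": 0}, {"gripper": 8.7, "delta_pos": [3.4, -1.5, 1.1], "roll": 0}, {"gripper": 8.7, "delta_pos": [3.4, -1.5, 1.1], "roll": 0}]}}

```text
time_s: 2.23
ee_pos: [0.4989, -0.2463, 0.5489]
tcp_rot: [[0.9, 0.428, 0.084], [0.436, -0.883, -0.173], [-0.0, 0.192, -0.981]]
force: [0.2, 0.1, 0.0]
finger_gap: 0.0874
```

```bash
python3 -c "
from h import *
log();way([(.55,.1,.55),(.35,.42,.55),(.08,.55,.6)])"
```

```text
2.2333 [ 0.149  0.101  0.155  1.328  0.125  1.581 -0.807] [ 0.4989 -0.2463  0.5489]
alpha 11.1 w -64.1 y.z 0.192 x.z -0.0 F [0.2 0.1 0. ] gap 0.08737348510553082
(0.55, 0.1, 0.55) 9 x [ 2.19 -3.15 -0.63]
(0.35, 0.42, 0.55) 10 x [-0.4  -3.68 -0.72]
(0.08, 0.55, 0.6) 8 x [-2.33 -2.76 -1.18]
```

{"name": "arm_command", "arguments": {"plan": [{"gripper": 8.7, "delta_pos": [2.2, -3.2, -0.6], "roll": -0.05}, {"gripper": 8.7, "delta_pos": [2.4, -3.1, -0.6], "roll": 0}, {"gripper": 8.7, "delta_pos": [2.4, -3.1, -0.6], "roll": 0}, {"gripper": 8.7, "delta_pos": [2.4, -3.1, -0.6], "roll": 0}, {"gripper": 8.7, "delta_pos": [2.4, -3.1, -0.6], "roll": 0}]}}

```text
time_s: 2.65
ee_pos: [0.5271, -0.0502, 0.5481]
tcp_rot: [[0.877, 0.472, 0.083], [0.48, -0.86, -0.173], [-0.01, 0.192, -0.981]]
force: [0.8, -0.2, -0.4]
finger_gap: 0.0871
```

{"name": "arm_command", "arguments": {"plan": [{"gripper": 8.7, "delta_pos": [2.4, -3.1, -0.6], "roll": 0}, {"gripper": 8.7, "delta_pos": [2.4, -3.1, -0.6], "roll": 0}, {"gripper": 8.7, "delta_pos": [2.4, -3.1, -0.6], "roll": 0}, {"gripper": 8.7, "delta_pos": [2.4, -3.1, -0.6], "roll": 0}, {"gripper": 8.7, "delta_pos": [0, 0, 0], "roll": -0.1}]}}

```text
time_s: 3.07
ee_pos: [0.5506, 0.1137, 0.5447]
tcp_rot: [[0.821, 0.564, 0.082], [0.569, -0.804, -0.169], [-0.03, 0.185, -0.982]]
force: [0.4, 0.6, -1.3]
finger_gap: 0.0869
```

```bash
python3 -c "
from h import *
log();way([(.35,.42,.55),(.1,.55,.6)])"
```

```text
3.0667 [-0.285  0.197 -0.153  1.222  0.221  1.718 -1.364] [0.5506 0.1137 0.5447]
alpha 10.8 w -64.3 y.z 0.185 x.z -0.03 F [ 0.4  0.6 -1.3] gap 0.08690010096801387
(0.35, 0.42, 0.55) 9 x [ 0.11 -3.99 -0.82]
(0.1, 0.55, 0.6) 7 x [-1.9  -3.38 -1.31]
```

{"name": "arm_command", "arguments": {"plan": [{"gripper": 8.7, "delta_pos": [0.1, -4, -0.8], "roll": 0}, {"gripper": 8.7, "delta_pos": [0.1, -4, -0.8], "roll": 0}, {"gripper": 8.7, "delta_pos": [0.1, -4, -0.8], "roll": 0}, {"gripper": 8.7, "delta_pos": [0.1, -4, -0.8], "roll": 0}, {"gripper": 8.7, "delta_pos": [0.1, -4, -0.8], "roll": 0}]}}

```text
time_s: 3.48
ee_pos: [0.4388, 0.2773, 0.5481]
tcp_rot: [[0.826, 0.558, 0.084], [0.563, -0.808, -0.173], [-0.029, 0.19, -0.981]]
force: [1.4, -0.2, 0.6]
finger_gap: 0.087
```

{"name": "arm_command", "arguments": {"plan": [{"gripper": 8.7, "delta_pos": [0.1, -4, -0.8], "roll": 0}, {"gripper": 8.7, "delta_pos": [0.1, -4, -0.8], "roll": 0}, {"gripper": 8.7, "delta_pos": [0.1, -4, -0.8], "roll": 0}, {"gripper": 8.7, "delta_pos": [0.1, -4, -0.8], "roll": 0}, {"gripper": 8.7, "delta_pos": [0, 0, 0], "roll": -0.12}]}}

```text
time_s: 3.9
ee_pos: [0.3557, 0.4052, 0.5467]
tcp_rot: [[0.745, 0.662, 0.081], [0.664, -0.727, -0.173], [-0.055, 0.183, -0.982]]
force: [-0.4, 0.9, 0.2]
finger_gap: 0.0869
```

{"name": "arm_command", "arguments": {"plan": [{"gripper": 8.7, "delta_pos": [0, 0, 0], "roll": -0.12}, {"gripper": 8.7, "delta_pos": [0, 0, 0], "roll": -0.12}, {"gripper": 8.7, "delta_pos": [0, 0, 0], "roll": -0.12}, {"gripper": 8.7, "delta_pos": [0, 0, 0], "roll": -0.12}, {"gripper": 8.7, "delta_pos": [0, 0, 0], "roll": -0.12}]}}

```text
time_s: 4.32
ee_pos: [0.3617, 0.3985, 0.548]
tcp_rot: [[0.247, 0.966, 0.082], [0.957, -0.23, -0.174], [-0.149, 0.121, -0.981]]
force: [0.5, -0.5, -0.3]
finger_gap: 0.087
```

```bash
python3 -c "
from h import *
log();way([(.12,.55,.65)])"
```

```text
4.3167 [-0.881  0.233 -0.196  1.172  0.208  1.851 -1.271] [0.3617 0.3985 0.548 ]
alpha 11.1 w -64.8 y.z 0.121 x.z -0.149 F [ 0.5 -0.5 -0.3] gap 0.08704210983850144
(0.12, 0.55, 0.65) 8 x [ 0.88 -3.2  -1.83]
```

```bash
cat > fk.py <<'E'
import numpy as np
from scipy.spatial.transform import Rotation as Ro
from scipy.optimize import least_squares
LO=np.array([-2.95,-.29,-1.47,.14,-1.03,.13,-2.86]);HI=np.array([2.95,1.99,1.44,2.54,4.17,1.85,2.86])
rz=lambda a:Ro.from_euler('z',a).as_matrix();ry=lambda a:Ro.from_euler('y',a).as_matrix()
def fk(q,P,sg,full=False):
    h,L1,a,L2,b,L3,g,e=P; R=rz(-q[0])@ry(q[1]);p=np.array([0,0,h])+R@[0,0,L1];pe=p
    R=R@rz(sg[0]*q[2]);p=p+R@[a,0,0];R=R@ry(q[3]);p=p+R@[e,0,L2];R=R@rz(sg[1]*q[4]);pw=p
    R=R@ry(q[5]);p=p+R@[b,0,0];R=R@rz(sg[2]*q[6]+g);p=p+R@[0,0,L3]
    return (p,R,pe,pw) if full else (p,R)
E
python3 - <<'E'
from fk import *;import itertools,pickle
D=[eval(l) for l in open('log.txt')]
D.append([[1.05078,.41174,-.0127,1.59682,.00563,1.13434,-.08218],[.27268,-.56198,.244],[[.8996365,.436639,-.00066],[.43664,-.899636,.00108],[-.0001,-.00126,-1]]])
best=None
for sg in itertools.product([1,-1],repeat=3):
  for g0 in (0,1.57,3.14,-1.57):
    f=lambda P:np.concatenate([np.r_[p-d[1],.3*(R-np.array(d[2])).ravel()] for d in D for p,R in [fk(d[0],P,sg)]])
    r=least_squares(f,[.33,.4,.0,.4,.08,.25,g0,.0])
    if best is None or r.cost<best[0]:best=(r.cost,sg,r.x)
print(best);pickle.dump(best,open('fk.pkl','wb'))
E
```

```text
(np.float64(0.0031671799131862905), (-1, -1, -1), array([ 0.48722507,  0.50030167, -0.00342162,  0.44978724, -0.00876323,
        0.53383154,  1.57079662, -0.02331606]))
```

```bash
cat > fk.py <<'E'
import numpy as np,pickle
from scipy.spatial.transform import Rotation as Ro
from scipy.optimize import least_squares
LO=np.array([-2.95,-.29,-1.47,.14,-1.03,.13,-2.86]);HI=np.array([2.95,1.99,1.44,2.54,4.17,1.85,2.86])
AX=['z','y','z','y','z','y','z'];SG=[-1,1,-1,1,-1,1,-1]
def fk(q,P,full=False):
    # P: translations before each joint/tool (h, yb | L1.. ) 
    h,L1,a1,y1,L2,a2,y2,L3,a3,y3=P[:10]; off=P[10:14]
    T={1:[0,y3*0,h],2:[a1,y1,L1],4:[a2,y2,L2],6:[a3,y3,0]}
    R=Ro.from_euler('z',off[0]).as_matrix();p=np.zeros(3);J=[]
    for i in range(7):
        if i in T:p=p+R@T[i]
        J.append(p);R=R@Ro.from_euler(AX[i],SG[i]*q[i]+(off[1] if i==6 else 0)).as_matrix()
    p=p+R@[0,0,L3];return (p,R,J) if full else (p,R)
E
python3 - <<'E'
from fk import *
D=[eval(l) for l in open('log.txt')]
D.append([[1.05078,.41174,-.0127,1.59682,.00563,1.13434,-.08218],[.27268,-.56198,.244],[[.8996365,.436639,-.00066],[.43664,-.899636,.00108],[-.0001,-.00126,-1]]])
f=lambda P:np.concatenate([np.r_[p-d[1],.3*(R-np.array(d[2])).ravel()] for d in D for p,R in [fk(d[0],P)]]+[1e-4*(P[10:]),1e-3*P[:10]*[0,0,1,1,0,1,1,0,1,1]])
best=min((least_squares(f,[.33,.4,0,0,.4,0,0,.25,.0,0,0,g,0,0]) for g in(0,1.57,3.14,-1.57)),key=lambda r:r.cost)
print(best.cost,best.x.round(3));r=best.fun[:12*len(D)].reshape(-1,12)
for k in r:print((k*1000).round(0))
pickle.dump(best.x,open('fk.pkl','wb'))
E
```

```text
1.2965600779542568e-08 [ 0.284  0.534 -0.    -0.029  0.453  0.    -0.019  0.337 -0.    -0.
  0.     1.571  0.     0.   ]
[ 0.  0. -0.  0. -0.  0. -0. -0.  0.  0. -0.  0.]
[-0. -0.  0.  0. -0.  0. -0. -0.  0.  0.  0.  0.]
[ 0.  0.  0.  0. -0.  0. -0. -0.  0.  0.  0.  0.]
[-0. -0. -0.  0. -0.  0. -0. -0.  0.  0.  0.  0.]
[-0. -0. -0. -0.  0. -0.  0.  0.  0. -0. -0.  0.]
```

```bash
cat > plan.py <<'E'
from fk import *
P=pickle.load(open('fk.pkl','rb'))
def ik(p,R,q0,n=1,seed=0,wreg=1e-3):
    rng=np.random.default_rng(seed);best=None
    for k in range(n):
        s=q0 if k==0 else np.clip(q0+rng.normal(0,.7,7),LO+.02,HI-.02)
        f=lambda q:(lambda a:np.r_[a[0]-p,.3*(a[1]-R).ravel(),wreg*(q-q0)])(fk(q,P))
        r=least_squares(f,np.clip(s,LO+.02,HI-.02),bounds=(LO,HI))
        if best is None or r.cost<best.cost:best=r
    q=best.x;a=fk(q,P);return q,np.linalg.norm(a[0]-p),np.degrees(np.arccos(np.clip((np.trace(a[1].T@R)-1)/2,-1,1)))
def Rg(al,w,s=1):
    al,w=np.radians([al,w]);z=np.array([np.sin(al)*np.cos(w),np.sin(al)*np.sin(w),-np.cos(al)]);y=s*np.array([-np.sin(w),np.cos(w),0]);return np.c_[np.cross(y,z),y,z]
def rz(a):return Ro.from_euler('z',a).as_matrix()
RIG=5.7;PSI=np.radians(RIG);C=np.array([-np.cos(PSI)*.7071,-np.sin(PSI)*.7071,.7071])
def delta(al):return np.degrees(np.arccos(.4142/np.tan(np.radians(al))))
def grasp_h(R,gh,cz=None):  # cup foot rel to TCP in tool coords
    return R.T@np.array([0,0,-gh])+np.array([0,0,.003])
E
python3 - <<'E'
from plan import *
cup=np.array([.456,.266]);bowl=np.array([.501,-.232]);show=np.array([.527,-.004,.2]);gh=.045
q0=np.array([-.881,.233,-.196,1.172,.208,1.85,-1.271])
for al in(50,57,64):
  for w in(RIG+delta(al),RIG-delta(al)):
    for s in(1,-1):
      R=Rg(al,w,s);ft=grasp_h(R,gh);pg=np.r_[cup,gh]-R@[0,0,.003]
      # roll for final
      ph=np.arange(-180,180,1.);e=[ (R@rz(np.radians(f))@(R.T@[0,0,1]))@C for f in ph];fi=ph[np.argmax(e)]
      tilt=min(108,2*al-3);sg=np.sign(fi)
      tl=[np.degrees(np.arccos((R@rz(np.radians(sg*f))@(R.T@[0,0,1]))[2])) for f in range(181)];fp=sg*np.argmax(np.array(tl)>=tilt)
      out=[]
      q=q0
      for nm,f in(('g',0),('f',fi),('p',fp)):
        R1=R@rz(np.radians(f));cz=R1@R.T@[0,0,1]
        if nm=='g':p=pg
        if nm=='f':p=show-R1@ft
        if nm=='p':m=np.r_[bowl,.14];p=m-R1@ft-.07*cz
        q,ep,er=ik(p,R1,q,12);J=fk(q,P,1)[2];out.append((nm,f,round(ep*1e3),round(er),q.round(2).tolist(),'wr z',J[6][2].round(2),'elb',J[4][2].round(2)))
      print(al,round(w),s,round(max(e),3));[print('  ',o) for o in out]
E
```

```text
50 75 1 1.0
   ('g', 0, 0, 0, [0.76, 1.09, -1.19, 2.3, 1.94, 0.13, 1.01], 'wr z', np.float64(0.26), 'elb', np.float64(0.26))
   ('f', np.float64(-60.0), 128, 17, [1.3, 1.0, -1.47, 2.34, 1.16, 0.24, 2.86], 'wr z', np.float64(0.36), 'elb', np.float64(0.36))
   ('p', np.float64(-156.0), 161, 30, [1.32, 0.86, -0.99, 2.34, 4.17, 0.13, 1.85], 'wr z', np.float64(0.28), 'elb', np.float64(0.28))
50 75 -1 1.0
   ('g', 0, 0, 0, [0.84, 1.3, -1.37, 2.29, 1.69, 0.38, -1.82], 'wr z', np.float64(0.26), 'elb', np.float64(0.26))
   ('f', np.float64(-60.0), 0, 0, [1.41, 0.93, -1.47, 1.97, 0.08, 0.85, 0.85], 'wr z', np.float64(0.45), 'elb', np.float64(0.45))
   ('p', np.float64(-156.0), 0, 0, [1.51, 1.28, -1.47, 1.66, 0.42, 1.2, 2.57], 'wr z', np.float64(0.36), 'elb', np.float64(0.36))
50 -64 1 1.0
   ('g', 0, 0, 0, [-0.91, 0.8, -0.19, 1.82, 0.84, 1.31, -1.2], 'wr z', np.float64(0.26), 'elb', np.float64(0.26))
   ('f', np.float64(60.0), 0, 0, [-0.69, 0.28, 0.05, 2.16, 0.95, 1.15, -1.85], 'wr z', np.float64(0.45), 'elb', np.float64(0.45))
   ('p', np.float64(156.0), 0, 0, [-0.37, 0.43, 0.35, 2.32, 1.54, 
[... 2905 characters left out ...]
('f', np.float64(50.0), 0, 0, [-0.81, 0.47, 0.12, 2.09, 0.97, 1.35, -1.88], 'wr z', np.float64(0.38), 'elb', np.float64(0.38))
   ('p', np.float64(129.0), 0, 0, [-1.07, 1.15, 1.25, 2.3, 0.5, 0.14, -2.7], 'wr z', np.float64(0.3), 'elb', np.float64(0.3))
64 -73 -1 1.0
   ('g', 0, 0, 0, [-0.7, 1.05, -0.55, 1.62, 0.99, 1.8, 1.72], 'wr z', np.float64(0.19), 'elb', np.float64(0.19))
   ('f', np.float64(50.0), 0, 0, [-0.39, 0.51, -0.4, 2.06, 1.08, 1.56, 1.16], 'wr z', np.float64(0.38), 'elb', np.float64(0.38))
   ('p', np.float64(129.0), 0, 0, [-0.01, 0.6, -0.26, 2.24, 1.54, 1.26, -0.33], 'wr z', np.float64(0.3), 'elb', np.float64(0.3))<stdin>:11: RuntimeWarning: invalid value encountered in arccos
```

The kinematic fit is exact. Tool heading ≈ −69° with 57° tilt lets one grasp serve for both the pour and the show pose. The cup's faces are 45° off that heading, so I'll first grasp it near-vertically and twist it.

```bash
python3 -c "
from h import *
a=pickle.load(open('pics/top0.png.pkl','rb'))
for n,uv,z in(('jar_b',(134,243),.09),('jar_a',(134,198),.09),('pink',(178,199),.07),('wood1',(250,223),.01),('wood2',(255,268),.01),('tray',(133,280),.05)):print(n,onz(a,uv,z).round(3))
from plan import *
s=arm.state();R=s['tcp_rot']@rz(-1.08);print(np.degrees(np.arctan2(R[1,1],R[0,1])));way([(.45,.26,.26)],R)"
```

```text
jar_b [0.436 0.493 0.09 ]
jar_a [0.584 0.497 0.09 ]
pink [0.581 0.356 0.07 ]
wood1 [0.499 0.115 0.01 ]
wood2 [0.344 0.1   0.01 ]
tray [0.315 0.505 0.05 ]
47.5646212960793
(0.45, 0.26, 0.26) 9 x [-1.16 -0.23  3.49]
```

{"name": "arm_command", "arguments": {"plan": [{"gripper": 8.7, "delta_pos": [0, 0, 0], "roll": -0.12}, {"gripper": 8.7, "delta_pos": [0, 0, 0], "roll": -0.12}, {"gripper": 8.7, "delta_pos": [0, 0, 0], "roll": -0.12}, {"gripper": 8.7, "delta_pos": [0, 0, 0], "roll": -0.12}, {"gripper": 8.7, "delta_pos": [0, 0, 0], "roll": -0.12}]}}

```text
time_s: 4.73
ee_pos: [0.3618, 0.3984, 0.5481]
tcp_rot: [[-0.341, 0.936, 0.082], [0.92, 0.35, -0.174], [-0.191, 0.016, -0.981]]
force: [-0.1, 0.5, 0.9]
finger_gap: 0.0868
```

{"name": "arm_command", "arguments": {"plan": [{"gripper": 8.7, "delta_pos": [0, 0, 0], "roll": -0.12}, {"gripper": 8.7, "delta_pos": [0, 0, 0], "roll": -0.12}, {"gripper": 8.7, "delta_pos": [0, 0, 0], "roll": -0.12}, {"gripper": 8.7, "delta_pos": [0, 0, 0], "roll": -0.12}]}}

```text
time_s: 5.07
ee_pos: [0.3618, 0.3984, 0.548]
tcp_rot: [[-0.735, 0.673, 0.082], [0.654, 0.736, -0.174], [-0.177, -0.074, -0.981]]
force: [0.3, 1.2, -1.2]
finger_gap: 0.087
```

{"name": "arm_command", "arguments": {"plan": [{"gripper": 8.7, "delta_pos": [-1.2, -0.2, 3.5], "roll": 0}, {"gripper": 8.7, "delta_pos": [-1.2, -0.2, 3.5], "roll": 0}, {"gripper": 8.7, "delta_pos": [-1.2, -0.2, 3.5], "roll": 0}, {"gripper": 8.7, "delta_pos": [-1.2, -0.2, 3.5], "roll": 0}, {"gripper": 8.7, "delta_pos": [-1.2, -0.2, 3.5], "roll": 0}]}}

```text
time_s: 5.48
ee_pos: [0.4134, 0.3201, 0.3864]
tcp_rot: [[-0.731, 0.677, 0.082], [0.659, 0.732, -0.173], [-0.177, -0.073, -0.981]]
force: [0.4, 0.4, -0.1]
finger_gap: 0.0867
```

{"name": "arm_command", "arguments": {"plan": [{"gripper": 8.7, "delta_pos": [-1.2, -0.2, 3.5], "roll": 0}, {"gripper": 8.7, "delta_pos": [-1.2, -0.2, 3.5], "roll": 0}, {"gripper": 8.7, "delta_pos": [-1.2, -0.2, 3.5], "roll": 0}, {"gripper": 8.7, "delta_pos": [-1.2, -0.2, 3.5], "roll": 0}, {"gripper": 8.7, "delta_pos": [0, 0, 0], "roll": 0}]}}

```text
time_s: 5.9
ee_pos: [0.4539, 0.2538, 0.254]
tcp_rot: [[-0.729, 0.681, 0.075], [0.661, 0.728, -0.181], [-0.178, -0.083, -0.981]]
force: [-0.2, -1.4, -0.4]
finger_gap: 0.0871
```

Run:
```python
from h import *
log();d=snap('wrist','w1.png')
im=d['image'];H,S,V=cv2.split(cv2.cvtColor(im,cv2.COLOR_BGR2HSV))
m=((H>95)&(H<130)&(S>80)).astype(np.uint8)
cs=sorted(cv2.findContours(m,cv2.RETR_EXTERNAL,cv2.CHAIN_APPROX_NONE)[0],key=cv2.contourArea)[::-1]
for c in cs[:2]:print(cv2.contourArea(c),cv2.minAreaRect(c))
```

```text
5.9 [-0.63   0.256 -0.114  1.813  0.234  1.154 -0.019] [0.4539 0.2538 0.254 ]
alpha 11.3 w -67.6 y.z -0.083 x.z -0.178 F [-0.2 -1.4 -0.4] gap 0.08713953038527923
3406.5 ((282.79815673828125, 130.16055297851562), (65.13218688964844, 56.990665435791016), 73.3007583618164)
1.0 ((47.0, 271.5), (4.0, 1.0), -0.0)
```

View pics/w1.png

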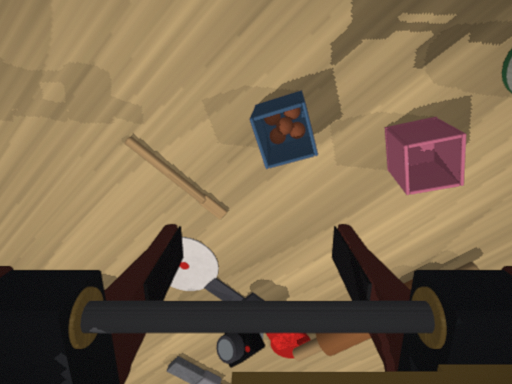

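Wrist view: the blue cup with its beads shows rim corners near (251,119), (304,106), (317,155) and (267,167). The rig's dot is near (185,266), and the pink cup is off to the right.

Run:
```python
from h import *
from plan import *
d=pickle.load(open('pics/w1.png.pkl','rb'))
c=np.array([onz(d,p,.07) for p in((251,119),(304,106),(317,155),(267,167))]);print(c.round(3));ctr=c.mean(0);print('ctr',ctr)
for i in range(4):
    e=c[(i+1)%4]-c[i];print(np.linalg.norm(e).round(3),np.degrees(np.arctan2(e[1],e[0])).round(1))
print('dot',onz(d,(185,266),.003).round(3),'camera lens-ish')
s=arm.state();R=s['tcp_rot'];print('y head',np.degrees(np.arctan2(R[1,1],R[0,1])))
g=np.r_[ctr[:2],.05]; way([g+[0,0,.06]-R[:,2]*.003,g-R[:,2]*.003])
```

```text
[[0.42  0.255 0.07 ]
 [0.446 0.302 0.07 ]
 [0.494 0.28  0.07 ]
 [0.47  0.232 0.07 ]]
ctr [0.45730923 0.2671662  0.07      ]
0.054 61.7
0.053 -24.4
0.054 -116.7
0.054 155.0
dot [ 0.528 -0.005  0.003] camera lens-ish
y head 47.02263929196109
[0.45707809 0.26770026 0.11294302] 4 x [0.76 0.54 3.49]
[0.45707809 0.26770026 0.05294302] 2 x [0.53 0.24 2.94]
```

{"name": "arm_command", "arguments": {"plan": [{"gripper": 8.7, "delta_pos": [0.8, 0.5, 3.5], "roll": 0}, {"gripper": 8.7, "delta_pos": [0.8, 0.5, 3.5], "roll": 0}, {"gripper": 8.7, "delta_pos": [0.8, 0.5, 3.5], "roll": 0}, {"gripper": 8.7, "delta_pos": [0.8, 0.5, 3.5], "roll": 0}, {"gripper": 8.7, "delta_pos": [0, 0, 0], "roll": 0}]}}

```text
time_s: 6.37
ee_pos: [0.4534, 0.2714, 0.111]
tcp_rot: [[-0.733, 0.676, 0.077], [0.657, 0.733, -0.177], [-0.176, -0.079, -0.981]]
force: [-1.1, -0.6, -1.0]
finger_gap: 0.0869
```

Run:
```python
from h import *
log();way([np.array([.4573,.2672,.050])-arm.state()['tcp_rot'][:,2]*.003])
```

```text
6.3667 [-0.665  0.439 -0.107  1.935  0.301  0.861 -0.137] [0.4534 0.2714 0.111 ]
alpha 11.1 w -66.6 y.z -0.079 x.z -0.176 F [-1.1 -0.6 -1. ] gap 0.0868700819654742
[0.45707031 0.26773051 0.05294377] 2 x [0.26 0.22 2.89]
```

{"name": "arm_command", "arguments": {"plan": [{"gripper": 8.7, "delta_pos": [0.3, 0.2, 2.9], "roll": 0}, {"gripper": 8.7, "delta_pos": [0.2, 0.2, 2.9], "roll": 0}, {"gripper": 8.7, "delta_pos": [0, 0, 0], "roll": 0}, {"gripper": 4, "delta_pos": [0, 0, 0], "roll": 0}, {"gripper": 4, "delta_pos": [0, 0, 0], "roll": 0}]}}

```text
time_s: 6.78
ee_pos: [0.461, 0.2687, 0.0597]
tcp_rot: [[-0.731, 0.677, 0.084], [0.659, 0.732, -0.171], [-0.178, -0.07, -0.982]]
force: [1.6, -0.4, -0.1]
finger_gap: 0.0773
```

{"name": "arm_command", "arguments": {"plan": [{"gripper": 4, "delta_pos": [0, 0, 0], "roll": 0}, {"gripper": 4, "delta_pos": [0, 0, 0], "roll": 0}, {"gripper": 4, "delta_pos": [0, 0, 0], "roll": 0}, {"gripper": 4, "delta_pos": [0, 0, 0], "roll": 0}]}}

```text
time_s: 7.12
ee_pos: [0.4608, 0.268, 0.0597]
tcp_rot: [[-0.73, 0.678, 0.085], [0.659, 0.732, -0.171], [-0.178, -0.069, -0.982]]
force: [-2.6, -1.8, 9.5]
finger_gap: 0.0673
```

Run:
```python
from h import *
log();R=arm.state()['tcp_rot'];print(np.degrees(np.arctan2(R[1,1],R[0,1])),(R.T@[-.01,-.05,0]*100).round(2),(R.T@[0,0,.01]*100).round(2))
```

```text
7.1167 [-0.668  0.517 -0.086  1.965  0.338  0.746 -0.174] [0.4608 0.268  0.0597]
alpha 11.0 w -63.7 y.z -0.069 x.z -0.178 F [-2.6 -1.8  9.5] gap 0.06731793324043922
47.20211907946525 [-2.57 -4.34  0.77] [-0.18 -0.07 -0.98]
```

{"name": "arm_command", "arguments": {"plan": [{"gripper": 4, "delta_pos": [0, 0, 0], "roll": 0}, {"gripper": 4, "delta_pos": [0, 0, 0], "roll": 0}, {"gripper": 4, "delta_pos": [0, 0, 0], "roll": 0}, {"gripper": 4, "delta_pos": [0, 0, 0], "roll": 0}]}}

```text
time_s: 7.45
ee_pos: [0.4609, 0.2681, 0.0597]
tcp_rot: [[-0.73, 0.678, 0.085], [0.659, 0.732, -0.171], [-0.178, -0.069, -0.982]]
force: [-2.6, -0.5, 8.5]
finger_gap: 0.0674
```

The cup is jammed between the pads about 10° off square. I'll open, turn to match it and regrip.

{"name": "arm_command", "arguments": {"plan": [{"gripper": 8.7, "delta_pos": [0, 0, 0], "roll": 0}, {"gripper": 8.7, "delta_pos": [0, 0, 0], "roll": 0}, {"gripper": 8.7, "delta_pos": [0, 0, 0], "roll": -0.1}, {"gripper": 8.7, "delta_pos": [-0.2, -0.2, 0], "roll": -0.1}, {"gripper": 4, "delta_pos": [0, 0, 0], "roll": 0}]}}

```text
time_s: 7.87
ee_pos: [0.4606, 0.2641, 0.0582]
tcp_rot: [[-0.853, 0.515, 0.083], [0.497, 0.85, -0.173], [-0.159, -0.107, -0.981]]
force: [0.3, 0.2, 0.6]
finger_gap: 0.0832
```

{"name": "arm_command", "arguments": {"plan": [{"gripper": 4, "delta_pos": [0, 0, 0], "roll": 0}, {"gripper": 4, "delta_pos": [0, 0, 0], "roll": 0}, {"gripper": 4, "delta_pos": [0, 0, 0], "roll": 0}, {"gripper": 4, "delta_pos": [0, 0, 0], "roll": 0}, {"gripper": 4, "delta_pos": [0, 0, 0], "roll": 0}]}}

```text
time_s: 8.28
ee_pos: [0.4606, 0.2649, 0.0578]
tcp_rot: [[-0.851, 0.519, 0.083], [0.501, 0.848, -0.173], [-0.16, -0.105, -0.981]]
force: [1.3, 1.3, 1.0]
finger_gap: 0.0615
```

{"name": "arm_command", "arguments": {"plan": [{"gripper": 4, "delta_pos": [0, 0, 0], "roll": 0}, {"gripper": 4, "delta_pos": [0, 0, 0], "roll": 0}]}}

```text
time_s: 8.45
ee_pos: [0.4606, 0.2649, 0.0578]
tcp_rot: [[-0.851, 0.519, 0.083], [0.501, 0.848, -0.173], [-0.16, -0.105, -0.982]]
force: [2.1, 1.2, 1.2]
finger_gap: 0.0611
```

Run:
```python
from h import *
log();R=arm.state()['tcp_rot'];print(np.degrees(np.arctan2(R[1,1],R[0,1])),(R.T@[-.01,-.05,0]*100).round(2),(R.T@[0,0,.01]*100).round(2))
d=snap('wrist','w2.png')
```

```text
8.45 [-0.627  0.52  -0.135  1.967  0.372  0.751 -0.   ] [0.4606 0.2649 0.0578]
alpha 11.0 w -64.4 y.z -0.105 x.z -0.16 F [2.1 1.2 1.2] gap 0.06113766045595613
58.550635990383036 [-1.65 -4.76  0.78] [-0.16 -0.11 -0.98]
```

{"name": "arm_command", "arguments": {"plan": [{"gripper": 4, "delta_pos": [-0.1, -0.1, -0.7], "roll": 0}, {"gripper": 4, "delta_pos": [0, 0, 0], "roll": 0.12}, {"gripper": 4, "delta_pos": [0, 0, 0], "roll": 0.12}, {"gripper": 4, "delta_pos": [0, 0, 0], "roll": 0.12}, {"gripper": 4, "delta_pos": [0, 0, 0], "roll": 0.12}]}}

```text
time_s: 8.92
ee_pos: [0.4592, 0.2633, 0.0645]
tcp_rot: [[-0.51, 0.856, 0.08], [0.839, 0.516, -0.175], [-0.191, -0.022, -0.981]]
force: [-0.2, 0.4, -2.6]
finger_gap: 0.0613
```

{"name": "arm_command", "arguments": {"plan": [{"gripper": 4, "delta_pos": [0, 0, 0], "roll": 0.12}, {"gripper": 4, "delta_pos": [0, 0, 0], "roll": 0.05}, {"gripper": 4, "delta_pos": [-2.1, -1.4, 0.4], "roll": 0}, {"gripper": 4, "delta_pos": [-2.1, -1.4, 0.4], "roll": 0}, {"gripper": 4, "delta_pos": [-0.1, 0, 0.6], "roll": 0}]}}

```text
time_s: 9.33
ee_pos: [0.4496, 0.2063, 0.0595]
tcp_rot: [[-0.36, 0.929, 0.079], [0.912, 0.369, -0.179], [-0.196, 0.008, -0.981]]
force: [5.5, -5.3, 9.2]
finger_gap: 0.0589
```

{"name": "arm_command", "arguments": {"plan": [{"gripper": 4, "delta_pos": [0, 0, 0], "roll": 0}, {"gripper": 8.7, "delta_pos": [0, 0, 0], "roll": 0}, {"gripper": 8.7, "delta_pos": [0, 0, 0], "roll": 0}, {"gripper": 8.7, "delta_pos": [0, 0, 0], "roll": 0}]}}

```text
time_s: 9.67
ee_pos: [0.4507, 0.2128, 0.059]
tcp_rot: [[-0.364, 0.928, 0.082], [0.912, 0.373, -0.173], [-0.191, 0.012, -0.982]]
force: [-0.5, 0.4, -0.6]
finger_gap: 0.0751
```

Run:
```python
from h import *
log();R=arm.state()['tcp_rot'];print(np.degrees(np.arctan2(R[1,1],R[0,1])))
```

```text
9.6667 [-0.693  0.467  0.034  2.065  0.28   0.672 -0.507] [0.4507 0.2128 0.059 ]
alpha 11.0 w -64.7 y.z 0.012 x.z -0.191 F [-0.5  0.4 -0.6] gap 0.07512717098258431
21.903905409915893
```

Run:
```python
from h import *
way([(.44,.235,.185),(.5,0.05,.45),(.45,-.28,.55),(.2,-.5,.68)])
```

```text
(0.44, 0.235, 0.185) 4 x [ 0.   -0.   -3.21]
(0.5, 0.05, 0.45) 9 x [-2.68 -0.11 -2.48]
(0.45, -0.28, 0.55) 9 x [-3.35 -1.87 -0.5 ]
(0.2, -0.5, 0.68) 9 x [-1.49 -3.47 -1.22]
```

{"name": "arm_command", "arguments": {"plan": [{"gripper": 8.7, "delta_pos": [0, 0, -2], "roll": 0}, {"gripper": 8.7, "delta_pos": [0, 0, -3], "roll": 0}, {"gripper": 8.7, "delta_pos": [0, 0, -4], "roll": 0}, {"gripper": 8.7, "delta_pos": [0, 0, -4], "roll": 0}, {"gripper": 8.7, "delta_pos": [-2.7, 0, -2.5], "roll": 0}]}}

```text
time_s: 10.08
ee_pos: [0.4464, 0.2204, 0.2191]
tcp_rot: [[-0.371, 0.925, 0.084], [0.91, 0.38, -0.168], [-0.188, 0.014, -0.982]]
force: [0.9, 0.5, 0.7]
finger_gap: 0.0868
```

{"name": "arm_command", "arguments": {"plan": [{"gripper": 8.7, "delta_pos": [-2.7, 0, -2.5], "roll": 0}, {"gripper": 8.7, "delta_pos": [-2.7, 0, -2.5], "roll": 0}, {"gripper": 8.7, "delta_pos": [-2.7, 0, -2.5], "roll": 0}, {"gripper": 8.7, "delta_pos": [-2.7, 0, -2.5], "roll": 0}, {"gripper": 8.7, "delta_pos": [-2.7, 0, -2.5], "roll": 0}]}}

```text
time_s: 10.5
ee_pos: [0.4865, 0.1124, 0.3665]
tcp_rot: [[-0.364, 0.928, 0.082], [0.911, 0.373, -0.173], [-0.191, 0.012, -0.982]]
force: [0.5, 0.1, 0.5]
finger_gap: 0.0869
```

{"name": "arm_command", "arguments": {"plan": [{"gripper": 8.7, "delta_pos": [-2.7, 0, -2.5], "roll": 0}, {"gripper": 8.7, "delta_pos": [-2.7, 0, -2.5], "roll": 0}, {"gripper": 8.7, "delta_pos": [-2.7, 0, -2.5], "roll": 0}, {"gripper": 8.7, "delta_pos": [-3.4, -1.9, -0.5], "roll": 0}, {"gripper": 8.7, "delta_pos": [-3.4, -1.9, -0.5], "roll": 0}]}}

```text
time_s: 10.92
ee_pos: [0.499, -0.0223, 0.4776]
tcp_rot: [[-0.366, 0.927, 0.084], [0.911, 0.375, -0.173], [-0.191, 0.013, -0.981]]
force: [0.3, -0.3, -0.0]
finger_gap: 0.0872
```

{"name": "arm_command", "arguments": {"plan": [{"gripper": 8.7, "delta_pos": [-3.4, -1.9, -0.5], "roll": 0}, {"gripper": 8.7, "delta_pos": [-3.4, -1.9, -0.5], "roll": 0}, {"gripper": 8.7, "delta_pos": [-3.4, -1.9, -0.5], "roll": 0}, {"gripper": 8.7, "delta_pos": [-3.4, -1.9, -0.5], "roll": 0}, {"gripper": 8.7, "delta_pos": [-3.4, -1.9, -0.5], "roll": 0}]}}

```text
time_s: 11.33
ee_pos: [0.4695, -0.2095, 0.5331]
tcp_rot: [[-0.365, 0.928, 0.083], [0.911, 0.374, -0.173], [-0.191, 0.012, -0.981]]
force: [0.4, -0.6, -0.6]
finger_gap: 0.087
```

{"name": "arm_command", "arguments": {"plan": [{"gripper": 8.7, "delta_pos": [-3.4, -1.9, -0.5], "roll": 0}, {"gripper": 8.7, "delta_pos": [-3.4, -1.9, -0.5], "roll": 0}, {"gripper": 8.7, "delta_pos": [-1.5, -3.5, -1.2], "roll": 0}, {"gripper": 8.7, "delta_pos": [-1.5, -3.5, -1.2], "roll": 0}, {"gripper": 8.7, "delta_pos": [-1.5, -3.5, -1.2], "roll": 0}]}}

```text
time_s: 11.75
ee_pos: [0.3737, -0.3572, 0.5977]
tcp_rot: [[-0.364, 0.928, 0.081], [0.911, 0.373, -0.173], [-0.191, 0.011, -0.982]]
force: [-1.1, -0.2, 0.2]
finger_gap: 0.087
```

Run:
```python
from h import *
log();way([(.2,-.52,.68),(.2,-.52,.72)])
```

```text
11.75 [ 0.    -0.     0.617  1.323  0.095  1.65   1.014] [ 0.3737 -0.3572  0.5977]
alpha 11.0 w -64.8 y.z 0.011 x.z -0.191 F [-1.1 -0.2  0.2] gap 0.0869975001729593
(0.2, -0.52, 0.68) 7 x [-1.44 -3.16 -0.95]
(0.2, -0.52, 0.72) 1 x [-0.76  0.04 -3.93]
```

{"name": "arm_command", "arguments": {"plan": [{"gripper": 8.7, "delta_pos": [-1.5, -3.2, -1], "roll": 0}, {"gripper": 8.7, "delta_pos": [-1.5, -3.2, -1], "roll": 0}, {"gripper": 8.7, "delta_pos": [-1.5, -3.2, -1], "roll": 0}, {"gripper": 8.7, "delta_pos": [-1.5, -3.2, -1], "roll": 0}, {"gripper": 8.7, "delta_pos": [-1.5, -3.2, -1], "roll": 0}]}}

```text
time_s: 12.17
ee_pos: [0.2484, -0.4761, 0.6599]
tcp_rot: [[-0.365, 0.927, 0.084], [0.911, 0.374, -0.174], [-0.192, 0.013, -0.981]]
force: [0.3, -0.8, -0.6]
finger_gap: 0.0872
```

{"name": "arm_command", "arguments": {"plan": [{"gripper": 8.7, "delta_pos": [-1.5, -3.2, -1], "roll": 0}, {"gripper": 8.7, "delta_pos": [-0.8, 0, -4], "roll": 0}, {"gripper": 8.7, "delta_pos": [-0.8, 0, -4], "roll": 0}, {"gripper": 8.7, "delta_pos": [-0.9, 0, -4], "roll": 0}, {"gripper": 8.7, "delta_pos": [-1, 0, -4], "roll": 0}]}}

```text
time_s: 12.58
ee_pos: [0.2183, -0.4916, 0.7413]
tcp_rot: [[-0.352, 0.928, 0.123], [0.889, 0.373, -0.265], [-0.292, 0.016, -0.956]]
force: [-0.2, 0.7, 0.3]
finger_gap: 0.087
```

Run:
```python
from h import *
log();R=arm.state()['tcp_rot'];print((R.T@[0,0,4]).round(1),(R.T@[1.3,-3.7,0]).round(1))
```

```text
12.5833 [ 0.463  0.103  0.725  0.913 -0.083  1.853  1.519] [ 0.2183 -0.4916  0.7413]
alpha 17.0 w -65.1 y.z 0.016 x.z -0.292 F [-0.2  0.7  0.3] gap 0.08699183499845213
[-1.2  0.1 -3.8] [-3.7 -0.2  1.1]
```

{"name": "arm_command", "arguments": {"plan": [{"gripper": 8.7, "delta_pos": [-1.2, 0, -3.9], "roll": 0}, {"gripper": 8.7, "delta_pos": [-1.2, 0, -3.9], "roll": 0}, {"gripper": 8.7, "delta_pos": [-1.3, 0, -3.9], "roll": 0}, {"gripper": 8.7, "delta_pos": [-1.4, 0, -3.8], "roll": 0}, {"gripper": 8.7, "delta_pos": [-1.5, 0, -3.8], "roll": 0}]}}

```text
time_s: 13.0
ee_pos: [0.2095, -0.4778, 0.8228]
tcp_rot: [[-0.328, 0.926, 0.188], [0.833, 0.378, -0.404], [-0.446, 0.024, -0.895]]
force: [-0.3, -0.5, -0.1]
finger_gap: 0.087
```

{"name": "arm_command", "arguments": {"plan": [{"gripper": 8.7, "delta_pos": [-1.7, 0, -3.7], "roll": 0}, {"gripper": 8.7, "delta_pos": [-1.8, 0, -3.7], "roll": 0}, {"gripper": 8.7, "delta_pos": [-1.9, 0, -3.6], "roll": 0}, {"gripper": 8.7, "delta_pos": [-2, 0, -3.6], "roll": 0}, {"gripper": 8.7, "delta_pos": [-2.1, 0, -3.5], "roll": 0}]}}

```text
time_s: 13.42
ee_pos: [0.2003, -0.4682, 0.9026]
tcp_rot: [[-0.293, 0.923, 0.248], [0.755, 0.383, -0.533], [-0.587, 0.031, -0.809]]
force: [-0.6, 1.4, 0.9]
finger_gap: 0.0871
```

Run:
```python
from h import *
log();R=arm.state()['tcp_rot'];print((R.T@[0,0,4]).round(1),(R.T@[1.3,-3.7,0]).round(1))
```

```text
13.4167 [-0.028  0.036  1.216  0.647 -0.06   1.853  1.524] [ 0.2003 -0.4682  0.9026]
alpha 36.0 w -65.1 y.z 0.031 x.z -0.587 F [-0.6  1.4  0.9] gap 0.08706759024185676
[-2.3  0.1 -3.2] [-3.2 -0.2  2.3]
```

{"name": "arm_command", "arguments": {"plan": [{"gripper": 8.7, "delta_pos": [-2.4, 0.1, -3.2], "roll": 0}, {"gripper": 8.7, "delta_pos": [-2.4, 0.1, -3.2], "roll": 0}, {"gripper": 8.7, "delta_pos": [-2.5, 0.1, -3.1], "roll": 0}, {"gripper": 8.7, "delta_pos": [-2.6, 0.1, -3], "roll": 0}, {"gripper": 8.7, "delta_pos": [-2.7, 0.1, -3], "roll": 0}]}}

```text
time_s: 13.83
ee_pos: [0.1962, -0.4605, 0.9768]
tcp_rot: [[-0.249, 0.922, 0.298], [0.66, 0.387, -0.644], [-0.708, 0.036, -0.705]]
force: [-0.3, -0.1, 0.5]
finger_gap: 0.0872
```

{"name": "arm_command", "arguments": {"plan": [{"gripper": 8.7, "delta_pos": [-2.8, 0.1, -2.9], "roll": 0}, {"gripper": 8.7, "delta_pos": [-2.9, 0.1, -2.8], "roll": 0}, {"gripper": 8.7, "delta_pos": [-2.9, 0.1, -2.7], "roll": 0}, {"gripper": 8.7, "delta_pos": [-3, 0.1, -2.6], "roll": 0}]}}

```text
time_s: 14.17
ee_pos: [0.1897, -0.4492, 1.0316]
tcp_rot: [[-0.21, 0.92, 0.331], [0.575, 0.39, -0.719], [-0.791, 0.039, -0.611]]
force: [-0.6, 1.2, -0.5]
finger_gap: 0.087
```

Run:
```python
from h import *
log();R=arm.state()['tcp_rot'];print((R.T@[0,0,4]).round(1),(R.T@[1.3,-3.7,0]).round(1))
```

```text
14.1667 [ 0.517  0.095  0.816  0.304 -0.202  1.853  1.527] [ 0.1897 -0.4492  1.0316]
alpha 52.3 w -65.3 y.z 0.039 x.z -0.791 F [-0.6  1.2 -0.5] gap 0.08695553194270433
[-3.2  0.2 -2.4] [-2.4 -0.2  3.1]
```

Tilt is 52.3° with heading −65.3°, which satisfies the cone condition. Next I'll predict joints along the path with the fitted model.

```bash
cat > sim.py <<'E'
from h import *; from plan import *
def follow(q,p0,R,pts,show=True):
    p=np.array(p0,float)
    for g in pts:
        g=np.array(g,float);n=max(1,int(np.ceil(np.linalg.norm(g-p)/.04)))
        for k in range(1,n+1): q,ep,er=ik(p+(g-p)*k/n,R,q,1,wreg=2e-3)
        p=g
        if show:print(g.round(3),n,'err mm',round(ep*1e3,1),'deg',round(er,1),q.round(2),'wristz',fk(q,P,1)[2][6].round(2))
    return q
E
python3 - <<'E'
from sim import *
s=arm.state();R0=s['tcp_rot']@rz(-.05);t=R0[:,2];gh=.045;G=np.array([.451,.2123,gh])-t*.003
pre=G-.13*t;print('pre',pre)
q=follow(s['joints'],s['ee_pos'],R0,[(.4,-.2,.8),(.42,.15,.6)])
q[6]+=np.pi;Rr=R0@rz(-np.pi) # roll half turn negative
print(q[6]);q=np.clip(q,LO,HI)
q=follow(q,(.42,.15,.6),Rr,[(.40,.32,.3),pre,G,G+[0,0,.1],(.45,0,.25)])
ft=grasp_h(Rr,gh)
bowl=np.array([.501,-.232]);showp=np.array([.527,-.004,.2])
for sg in(1,-1):
  for f in(60,100,140,160,180):
    R1=Rr@rz(np.radians(sg*f));cz=R1@Rr.T@[0,0,1];p=np.r_[bowl,.14]-R1@ft-.07*cz
    q1,ep,er=ik(p,R1,q,4);print(sg*f,'cz',cz.round(2),p.round(3),round(ep*1e3),round(er),q1.round(2))
R1=Rr@rz(np.radians(58));cz=R1@Rr.T@[0,0,1];print(cz@C,ik(showp-R1@ft,R1,q,4))
way([(.4,-.2,.8),(.42,.15,.6)],R0)
E
```

```text
pre [0.40703772 0.30796472 0.12626857]
[ 0.4 -0.2  0.8] 10 err mm 0.0 deg 0.0 [ 0.29 -0.21 -0.4   1.31  0.77  1.64  0.53] wristz [0.29 0.04 1.01]
[0.42 0.15 0.6 ] 11 err mm 46.4 deg 5.6 [ 0.54 -0.02 -1.47  1.59  0.82  1.85 -0.34] wristz [0.26 0.33 0.81]
2.804981239353191
[0.4  0.32 0.3 ] 9 err mm 0.0 deg 0.0 [-1.75  0.63  0.87  1.7   0.33  1.46  2.58] wristz [0.29 0.56 0.51]
[0.407 0.308 0.126] 5 err mm 0.0 deg 0.0 [-1.66  0.86  0.76  1.81  0.23  1.17  2.47] wristz [0.3  0.55 0.33]
[0.45  0.214 0.047] 4 err mm 0.0 deg 0.0 [-1.55  0.95  0.75  1.96  0.26  0.89  2.46] wristz [0.34 0.46 0.25]
[0.45  0.214 0.147] 3 err mm 0.0 deg 0.0 [-1.6   0.78  0.83  1.96  0.32  1.03  2.53] wristz [0.34 0.46 0.35]
[0.45 0.   0.25] 6 err mm 0.0 deg 0.0 [-1.65  0.43  1.16  2.26  0.67  0.91  2.58] wristz [0.34 0.24 0.46]
60 cz [-0.72 -0.07  0.69] [ 0.518 -0.228  0.125] 0 0 [-0.83  0.69  0.89  2.35  1.53  0.35  0.9 ]
100 cz [-0.95  0.19  0.26] [ 0.524 -0.235  0.135] 0 0 [-0.95  0.83  1.13  2.34  1.4   0.13  0.32]
140 cz [-0.82  0.56 -0.11] [ 0.52  -0.244  0.144] 0 0 [-0.95  0.81  1.14  2.34  1.44  0.13 -0.
[... 268 characters left out ...]
7  2.42  1.71  0.38  2.83]
-100 cz [0.47 0.84 0.26] [ 0.488 -0.251  0.135] 4 1 [-0.95  0.84  1.17  2.43  2.37  0.13  2.86]
-140 cz [ 0.11  0.99 -0.11] [ 0.497 -0.255  0.144] 2 0 [-1.    0.99  1.33  2.4   4.17  0.13  1.75]
-160 cz [-0.15  0.97 -0.22] [ 0.504 -0.254  0.147] 0 0 [-0.71  0.54  0.77  2.37  1.58  0.47 -1.49]
-180 cz [-0.4   0.88 -0.25] [ 0.51  -0.252  0.148] 0 0 [-0.75  0.57  0.83  2.36  1.55  0.43 -1.12]
0.9999820803237154 (array([-1.59773007,  0.72446932,  1.33484367,  2.20141721,  0.33505023,
        0.68870108,  1.94015917]), np.float64(1.5160463000198832e-06), np.float64(0.00030838606656605585))
(0.4, -0.2, 0.8) 10 x [2.68 2.95 0.32]
(0.42, 0.15, 0.6) 10 x [ 3.47  1.65 -1.23]
```

Run:
```python
from sim import *
s=arm.state();R0=s['tcp_rot']@rz(-.05);t=R0[:,2];gh=.045;G=np.array([.451,.2123,gh])-t*.003
pre=G-.13*t
pts=[(.42,-.3,.7),(.45,-.05,.45),(.42,.15,.33),(.40,.3,.25)]
q=follow(s['joints'],s['ee_pos'],R0,pts)
way(pts,R0)
```

```text
[ 0.42 -0.3   0.7 ] 11 err mm 0.0 deg 0.0 [ 0.35 -0.23 -0.22  1.57  0.72  1.3   0.53] wristz [ 0.31 -0.06  0.91]
[ 0.45 -0.05  0.45] 9 err mm 0.0 deg 0.0 [ 0.15 -0.04 -0.75  1.96  0.88  1.47 -0.38] wristz [0.34 0.19 0.66]
[0.42 0.15 0.33] 6 err mm 0.0 deg 0.0 [-0.29  0.38 -0.88  1.91  0.87  1.77 -0.99] wristz [0.31 0.39 0.54]
[0.4  0.3  0.25] 5 err mm 0.0 deg 0.0 [-0.63  0.65 -0.76  1.71  0.86  1.85 -1.21] wristz [0.29 0.54 0.46]
(0.42, -0.3, 0.7) 11 x [2.6  2.47 1.56]
(0.45, -0.05, 0.45) 9 x [ 3.66  1.47 -0.19]
(0.42, 0.15, 0.33) 6 x [ 3.56  0.94 -1.34]
(0.4, 0.3, 0.25) 5 x [ 3.03  0.89 -1.31]
```

{"name": "arm_command", "arguments": {"plan": [{"gripper": 8.7, "delta_pos": [0, 0, 0], "roll": -0.05}, {"gripper": 8.7, "delta_pos": [2.6, 2.5, 1.6], "roll": 0}, {"gripper": 8.7, "delta_pos": [2.6, 2.5, 1.6], "roll": 0}, {"gripper": 8.7, "delta_pos": [2.6, 2.5, 1.6], "roll": 0}, {"gripper": 8.7, "delta_pos": [2.6, 2.5, 1.6], "roll": 0}]}}

```text
time_s: 14.58
ee_pos: [0.225, -0.4205, 0.965]
tcp_rot: [[-0.215, 0.919, 0.331], [0.598, 0.392, -0.699], [-0.772, 0.047, -0.634]]
force: [-1.7, -6.0, -1.2]
finger_gap: 0.0869
```

{"name": "arm_command", "arguments": {"plan": [{"gripper": 8.7, "delta_pos": [2.6, 2.5, 1.6], "roll": 0}, {"gripper": 8.7, "delta_pos": [2.6, 2.5, 1.6], "roll": 0}, {"gripper": 8.7, "delta_pos": [2.6, 2.5, 1.6], "roll": 0}, {"gripper": 8.7, "delta_pos": [2.6, 2.5, 1.6], "roll": 0}, {"gripper": 8.7, "delta_pos": [2.6, 2.5, 1.6], "roll": 0}]}}

```text
time_s: 15.0
ee_pos: [0.3409, -0.3457, 0.8171]
tcp_rot: [[-0.221, 0.916, 0.334], [0.6, 0.398, -0.694], [-0.769, 0.047, -0.638]]
force: [0.3, -0.4, 0.6]
finger_gap: 0.087
```

{"name": "arm_command", "arguments": {"plan": [{"gripper": 8.7, "delta_pos": [2.6, 2.5, 1.6], "roll": 0}, {"gripper": 8.7, "delta_pos": [2.6, 2.5, 1.6], "roll": 0}, {"gripper": 8.7, "delta_pos": [0, 0, 0], "roll": 0}]}}

```text
time_s: 15.25
ee_pos: [0.39, -0.3144, 0.7525]
tcp_rot: [[-0.233, 0.914, 0.331], [0.601, 0.403, -0.69], [-0.764, 0.038, -0.644]]
force: [0.1, 0.4, 0.0]
finger_gap: 0.087
```

Run:
```python
from h import *
log();way([(.45,-.05,.45),(.42,.15,.33),(.40,.3,.25)])
```

```text
15.25 [ 0.149 -0.251 -0.02   1.441  0.701  1.423  0.615] [ 0.39   -0.3144  0.7525]
alpha 49.9 w -64.4 y.z 0.038 x.z -0.764 F [0.1 0.4 0. ] gap 0.08704310655079778
(0.45, -0.05, 0.45) 10 x [3.76 1.5  0.32]
(0.42, 0.15, 0.33) 6 x [ 3.65  0.81 -1.18]
(0.4, 0.3, 0.25) 5 x [ 3.12  0.78 -1.17]
```

{"name": "arm_command", "arguments": {"plan": [{"gripper": 8.7, "delta_pos": [3.7, 1.5, 0.3], "roll": 0}, {"gripper": 8.7, "delta_pos": [3.7, 1.5, 0.3], "roll": 0}, {"gripper": 8.7, "delta_pos": [3.7, 1.5, 0.3], "roll": 0}, {"gripper": 8.7, "delta_pos": [3.7, 1.5, 0.3], "roll": 0}, {"gripper": 8.7, "delta_pos": [3.7, 1.5, 0.3], "roll": 0}]}}

```text
time_s: 15.67
ee_pos: [0.4179, -0.1869, 0.6113]
tcp_rot: [[-0.22, 0.917, 0.333], [0.6, 0.397, -0.694], [-0.769, 0.047, -0.638]]
force: [0.9, -1.1, 0.9]
finger_gap: 0.0866
```

{"name": "arm_command", "arguments": {"plan": [{"gripper": 8.7, "delta_pos": [3.7, 1.5, 0.3], "roll": 0}, {"gripper": 8.7, "delta_pos": [3.7, 1.5, 0.3], "roll": 0}, {"gripper": 8.7, "delta_pos": [3.7, 1.5, 0.3], "roll": 0}, {"gripper": 8.7, "delta_pos": [3.7, 1.5, 0.3], "roll": 0}, {"gripper": 8.7, "delta_pos": [3.7, 1.5, 0.3], "roll": 0}]}}

```text
time_s: 16.08
ee_pos: [0.451, -0.0564, 0.4632]
tcp_rot: [[-0.22, 0.917, 0.334], [0.601, 0.397, -0.694], [-0.769, 0.048, -0.638]]
force: [1.2, -0.7, -0.2]
finger_gap: 0.0871
```

Run:
```python
from sim import *
log();s=arm.state();R=s['tcp_rot'];way([(.42,.15,.33)])
follow(s['joints'],s['ee_pos'],R,[(.42,.15,.33)])
for a in np.arange(0,-3.2,-.4):
    q=ik(s['ee_pos'],R@rz(a),s['joints'] if a==0 else q);print(a,q[0].round(2),round(q[1]*1e3,1),round(q[2],1));q=q[0]
t=R[:,2];G=np.array([.451,.2123,.045])-t*.003
follow(q,s['ee_pos'],R@rz(-2.8),[(.42,.15,.33),(.40,.3,.25),G-.12*t,G])
```

```text
16.0833 [ 0.039 -0.075 -0.594  1.945  0.84   1.442 -0.361] [ 0.451  -0.0564  0.4632]
alpha 50.4 w -64.3 y.z 0.048 x.z -0.769 F [ 1.2 -0.7 -0.2] gap 0.08709629613374952
(0.42, 0.15, 0.33) 7 x [ 3.33  0.67 -0.98]
[0.42 0.15 0.33] 7 err mm 0.0 deg 0.0 [-0.35  0.32 -0.78  1.92  0.84  1.7  -0.99] wristz [0.31 0.38 0.55]
0.0 [ 0.04 -0.07 -0.59  1.95  0.84  1.44 -0.36] 0.0 0.0
-0.4 [ 0.03 -0.08 -0.58  1.95  0.84  1.44  0.04] 0.0 0.0
-0.8 [ 0.01 -0.08 -0.57  1.95  0.84  1.44  0.44] 0.0 0.0
-1.2000000000000002 [-0.   -0.08 -0.56  1.95  0.84  1.44  0.84] 0.0 0.0
-1.6 [-0.01 -0.08 -0.54  1.95  0.84  1.45  1.24] 0.0 0.0
-2.0 [-0.03 -0.08 -0.53  1.95  0.84  1.45  1.63] 0.0 0.0
-2.4000000000000004 [-0.04 -0.08 -0.52  1.95  0.84  1.45  2.03] 0.0 0.0
-2.8000000000000003 [-0.05 -0.08 -0.51  1.95  0.84  1.45  2.43] 0.0 0.0
[0.42 0.15 0.33] 7 err mm 0.0 deg 0.0 [-0.41  0.3  -0.7   1.92  0.82  1.67  1.82] wristz [0.31 0.38 0.55]
[0.4  0.3  0.25] 5 err mm 0.0 deg 0.0 [-0.67  0.6  -0.69  1.73  0.83  1.78  1.58] wristz [0.29 0.53 0.47]
[0.41  0.298 0.123] 4 err mm 0.0 deg 0.0 [-0.69  0.78 -0.64  1.78  0.91  1.63  1.43] wristz [0.3  0.53 0.34]
[0.45  0.214 0.047] 3 err mm 0.0 deg 0.0 [-0.59  0.84 -0.57  1.92  1.04  1.47  1.37] wristz [0.34 0.45 0.26]
```

{"name": "arm_command", "arguments": {"plan": [{"gripper": 8.7, "delta_pos": [3.3, 0.7, -1], "roll": 0}, {"gripper": 8.7, "delta_pos": [3.3, 0.7, -1], "roll": 0}, {"gripper": 8.7, "delta_pos": [3.3, 0.7, -1], "roll": 0}, {"gripper": 8.7, "delta_pos": [3.3, 0.7, -1], "roll": 0}, {"gripper": 8.7, "delta_pos": [3.3, 0.7, -1], "roll": 0}]}}

```text
time_s: 16.5
ee_pos: [0.4298, 0.0914, 0.3701]
tcp_rot: [[-0.22, 0.917, 0.333], [0.601, 0.396, -0.694], [-0.769, 0.047, -0.638]]
force: [0.8, 0.7, -0.3]
finger_gap: 0.0868
```

{"name": "arm_command", "arguments": {"plan": [{"gripper": 8.7, "delta_pos": [3.3, 0.7, -1], "roll": 0}, {"gripper": 8.7, "delta_pos": [3.3, 0.7, -1], "roll": 0}, {"gripper": 8.7, "delta_pos": [0, 0, 0], "roll": -0.12}, {"gripper": 8.7, "delta_pos": [0, 0, 0], "roll": -0.12}, {"gripper": 8.7, "delta_pos": [0, 0, 0], "roll": -0.12}]}}

```text
time_s: 16.92
ee_pos: [0.4217, 0.1501, 0.3325]
tcp_rot: [[-0.537, 0.776, 0.332], [0.418, 0.586, -0.694], [-0.733, -0.233, -0.639]]
force: [-0.2, -0.6, 0.3]
finger_gap: 0.087
```

{"name": "arm_command", "arguments": {"plan": [{"gripper": 8.7, "delta_pos": [0, 0, 0], "roll": -0.12}, {"gripper": 8.7, "delta_pos": [0, 0, 0], "roll": -0.12}, {"gripper": 8.7, "delta_pos": [0, 0, 0], "roll": -0.12}, {"gripper": 8.7, "delta_pos": [0, 0, 0], "roll": -0.12}, {"gripper": 8.7, "delta_pos": [0, 0, 0], "roll": -0.12}]}}

```text
time_s: 17.33
ee_pos: [0.4219, 0.1493, 0.3333]
tcp_rot: [[-0.88, 0.339, 0.332], [0.015, 0.72, -0.694], [-0.475, -0.606, -0.639]]
force: [0.9, 0.2, 0.0]
finger_gap: 0.0868
```

{"name": "arm_command", "arguments": {"plan": [{"gripper": 8.7, "delta_pos": [0, 0, 0], "roll": -0.12}, {"gripper": 8.7, "delta_pos": [0, 0, 0], "roll": -0.12}, {"gripper": 8.7, "delta_pos": [0, 0, 0], "roll": -0.12}, {"gripper": 8.7, "delta_pos": [0, 0, 0], "roll": -0.12}, {"gripper": 8.7, "delta_pos": [0, 0, 0], "roll": -0.12}]}}

```text
time_s: 17.75
ee_pos: [0.4219, 0.1492, 0.3334]
tcp_rot: [[-0.918, -0.217, 0.332], [-0.393, 0.603, -0.694], [-0.05, -0.768, -0.638]]
force: [0.2, 0.4, 0.4]
finger_gap: 0.087
```

{"name": "arm_command", "arguments": {"plan": [{"gripper": 8.7, "delta_pos": [0, 0, 0], "roll": -0.12}, {"gripper": 8.7, "delta_pos": [0, 0, 0], "roll": -0.12}, {"gripper": 8.7, "delta_pos": [0, 0, 0], "roll": -0.12}, {"gripper": 8.7, "delta_pos": [0, 0, 0], "roll": -0.12}, {"gripper": 8.7, "delta_pos": [0, 0, 0], "roll": -0.12}]}}

```text
time_s: 18.17
ee_pos: [0.4219, 0.1492, 0.3333]
tcp_rot: [[-0.635, -0.697, 0.332], [-0.665, 0.275, -0.694], [0.393, -0.662, -0.638]]
force: [-0.2, 0.5, 0.7]
finger_gap: 0.087
```

{"name": "arm_command", "arguments": {"plan": [{"gripper": 8.7, "delta_pos": [0, 0, 0], "roll": -0.12}, {"gripper": 8.7, "delta_pos": [0, 0, 0], "roll": -0.12}, {"gripper": 8.7, "delta_pos": [0, 0, 0], "roll": -0.12}, {"gripper": 8.7, "delta_pos": [0, 0, 0], "roll": -0.12}, {"gripper": 8.7, "delta_pos": [0, 0, 0], "roll": -0.12}]}}

```text
time_s: 18.58
ee_pos: [0.4219, 0.1492, 0.3333]
tcp_rot: [[-0.131, -0.934, 0.332], [-0.704, -0.148, -0.694], [0.698, -0.325, -0.638]]
force: [-0.1, -0.1, -0.3]
finger_gap: 0.0873
```

Run:
```python
from sim import *
log();s=arm.state();R=s['tcp_rot'];d=snap('top','t2.png')
im=d['image'];H,S,V=cv2.split(cv2.cvtColor(im,cv2.COLOR_BGR2HSV))
m=((H>95)&(H<130)&(S>80)).astype(np.uint8);m[:215]=0;m[265:]=0;m[:,:180]=0;m[:,260:]=0
cs=sorted(cv2.findContours(m,cv2.RETR_EXTERNAL,cv2.CHAIN_APPROX_NONE)[0],key=cv2.contourArea)[::-1]
r=cv2.minAreaRect(cs[0]);print(r,onz(d,r[0],.07))
cv2.imwrite('pics/t2c.png',cv2.resize(im[150:290,150:320],(680,560),interpolation=cv2.INTER_CUBIC))
```

```text
18.5833 [-0.113  0.433 -1.11   1.9    0.918  1.828  1.69 ] [0.4219 0.1492 0.3333]
alpha 50.3 w -64.4 y.z -0.325 x.z 0.698 F [-0.1 -0.1 -0.3] gap 0.08731830262448946
((217.00003051757812, 243.50003051757812), (8.049844741821289, 4.0249223709106445), 63.43495178222656) [0.42934037 0.22560321 0.07      ]
```

View pics/t2c.png

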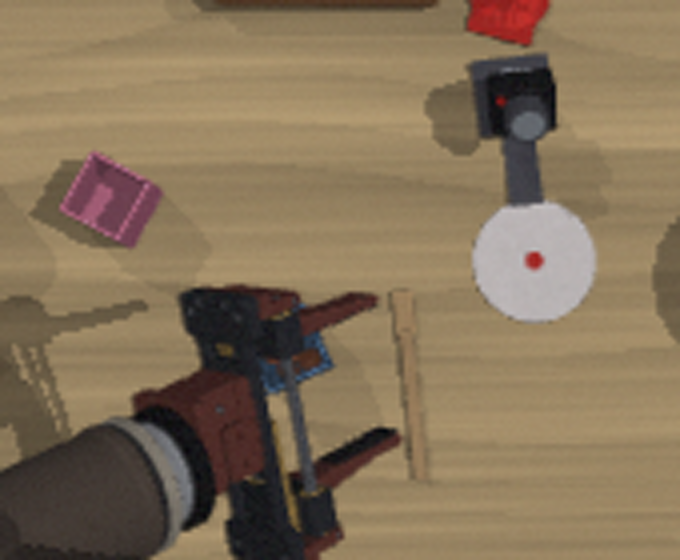

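Top crop: the gripper is now over the cup and partly hides it at crop (300,355). Everything else is undisturbed. I'll finish the roll and move to the pre-grasp.

{"name": "arm_command", "arguments": {"plan": [{"gripper": 8.7, "delta_pos": [0, 0, 0], "roll": -0.12}, {"gripper": 8.7, "delta_pos": [0, 0, 0], "roll": -0.12}, {"gripper": 8.7, "delta_pos": [0, 0, 0], "roll": -0.12}, {"gripper": 8.7, "delta_pos": [0, 0, 0], "roll": -0.08}]}}

```text
time_s: 18.97
ee_pos: [0.4219, 0.1491, 0.3333]
tcp_rot: [[0.277, -0.902, 0.332], [-0.575, -0.433, -0.694], [0.77, 0.001, -0.638]]
force: [0.3, 0.1, -0.6]
finger_gap: 0.0869
```

Run:
```python
from sim import *
log();s=arm.state();R=s['tcp_rot'];t=R[:,2];print(np.degrees(np.arctan2(R[1,1],R[0,1])))
G=np.array([.451,.2123,.045])-t*.003
pts=[(.40,.3,.25),G-.13*t,G];way(pts);follow(s['joints'],s['ee_pos'],R,pts)
```

```text
18.9667 [-0.105  0.439 -1.122  1.9    0.922  1.834  2.123] [0.4219 0.1491 0.3333]
alpha 50.3 w -64.4 y.z 0.001 x.z 0.77 F [ 0.3  0.1 -0.6] gap 0.08687763784825146
-154.36348121331469
(0.4, 0.3, 0.25) 5 x [-3.14 -0.91 -1.18]
[0.40680551 0.30464052 0.12990628] 3 x [-3.11 -0.28  2.52]
[0.45000313 0.21438287 0.04691518] 4 x [-0.   -0.    3.25]
[0.4  0.3  0.25] 5 err mm 0.0 deg 0.0 [-0.57  0.65 -0.84  1.72  0.88  1.85  1.93] wristz [0.29 0.53 0.47]
[0.407 0.305 0.13 ] 4 err mm 0.0 deg 0.0 [-0.61  0.83 -0.78  1.76  0.96  1.73  1.79] wristz [0.29 0.54 0.35]
[0.45  0.214 0.047] 4 err mm 0.0 deg 0.0 [-0.49  0.9  -0.71  1.91  1.1   1.56  1.73] wristz [0.34 0.45 0.26]
```

{"name": "arm_command", "arguments": {"plan": [{"gripper": 8.7, "delta_pos": [-3.6, -0.8, 0.2], "roll": 0}, {"gripper": 8.7, "delta_pos": [-3.6, -0.8, 0.2], "roll": 0}, {"gripper": 8.7, "delta_pos": [-3.6, -0.8, 0.2], "roll": 0}, {"gripper": 8.7, "delta_pos": [-3.6, -0.8, 0.2], "roll": 0}, {"gripper": 8.7, "delta_pos": [-3.6, -0.8, 0.2], "roll": 0}]}}

```text
time_s: 19.38
ee_pos: [0.4118, 0.2641, 0.1868]
tcp_rot: [[0.27, -0.904, 0.332], [-0.578, -0.428, -0.695], [0.77, -0.004, -0.638]]
force: [0.7, 0.5, 0.5]
finger_gap: 0.0871
```

{"name": "arm_command", "arguments": {"plan": [{"gripper": 8.7, "delta_pos": [-3.6, -0.8, 0.2], "roll": 0}, {"gripper": 8.7, "delta_pos": [-3.4, -0.7, 0.2], "roll": 0}, {"gripper": 8.7, "delta_pos": [0, 0, 0], "roll": 0}]}}

```text
time_s: 19.63
ee_pos: [0.4057, 0.3092, 0.126]
tcp_rot: [[0.278, -0.902, 0.33], [-0.575, -0.432, -0.695], [0.77, 0.003, -0.639]]
force: [-0.2, -0.6, 0.5]
finger_gap: 0.0872
```

Run:
```python
from sim import *
log();d=snap('wrist','w3.png')
im=d['image'];H,S,V=cv2.split(cv2.cvtColor(im,cv2.COLOR_BGR2HSV))
s=arm.state();R=s['tcp_rot'];t=R[:,2];G=np.array([.451,.2123,.045])-t*.003;way([G])
```

```text
19.6333 [-0.547  0.898 -0.912  1.749  1.016  1.816  1.735] [0.4057 0.3092 0.126 ]
alpha 50.3 w -64.6 y.z 0.003 x.z 0.77 F [-0.2 -0.6  0.5] gap 0.08719451716636997
[0.45000695 0.21438663 0.04691307] 4 x [0.07 0.02 3.29]
```

View pics/w3.png

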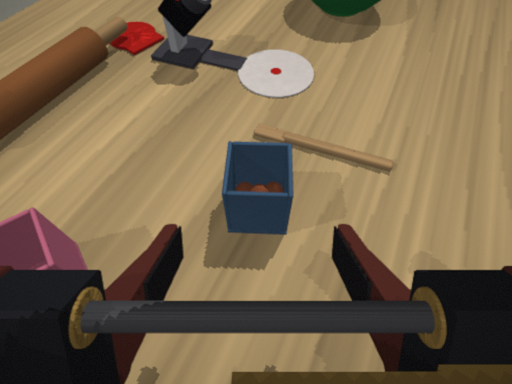

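Wrist view: the cup is centred between the fingers and nearly square to them, with rim corners (224,187), (291,184), (292,143), (231,142) and the beads inside.

Run:
```python
from sim import *
d=pickle.load(open('pics/w3.png.pkl','rb'))
c=np.array([onz(d,p,.07) for p in((224,186),(291,184),(292,143),(231,142))]);ctr=c.mean(0);print(c.round(3),ctr)
f=np.array([onz(d,p,0) for p in((228,232),(287,233))]);print(f.round(3))
s=arm.state();R=s['tcp_rot'];t=R[:,2];G=np.r_[ctr[:2],.045]-t*.003;way([G])
```

```text
[[0.467 0.242 0.07 ]
 [0.419 0.216 0.07 ]
 [0.435 0.174 0.07 ]
 [0.485 0.197 0.07 ]] [0.45156828 0.20723661 0.07      ]
[[0.466 0.249 0.   ]
 [0.412 0.225 0.   ]]
[0.45057523 0.20932323 0.04691307] 4 x [0.15 0.06 3.39]
```

{"name": "arm_command", "arguments": {"plan": [{"gripper": 8.7, "delta_pos": [0.1, 0.1, 3.4], "roll": 0}, {"gripper": 8.7, "delta_pos": [0.1, 0.1, 3.4], "roll": 0}, {"gripper": 8.7, "delta_pos": [0.1, 0, 3.4], "roll": 0}, {"gripper": 8.7, "delta_pos": [0.1, 0, 3.3], "roll": 0}, {"gripper": 8.7, "delta_pos": [0, 0, 0], "roll": 0}]}}

```text
time_s: 20.1
ee_pos: [0.4538, 0.203, 0.0478]
tcp_rot: [[0.269, -0.906, 0.328], [-0.574, -0.424, -0.701], [0.774, -0.0, -0.634]]
force: [-0.1, -1.1, 0.1]
finger_gap: 0.0871
```

{"name": "arm_command", "arguments": {"plan": [{"gripper": 4, "delta_pos": [0, 0, 0], "roll": 0}, {"gripper": 4, "delta_pos": [0, 0, 0], "roll": 0}, {"gripper": 4, "delta_pos": [0, 0, 0], "roll": 0}, {"gripper": 4, "delta_pos": [0, 0, 0], "roll": 0}, {"gripper": 4, "delta_pos": [0, 0, 0], "roll": 0}]}}

```text
time_s: 20.52
ee_pos: [0.4517, 0.2111, 0.0496]
tcp_rot: [[0.274, -0.902, 0.334], [-0.577, -0.432, -0.693], [0.77, -0.003, -0.638]]
force: [-0.8, 2.1, 3.6]
finger_gap: 0.0589
```

{"name": "arm_command", "arguments": {"plan": [{"gripper": 4, "delta_pos": [0, 0, 0], "roll": 0}, {"gripper": 4, "delta_pos": [0, 0, 0], "roll": 0}, {"gripper": 4, "delta_pos": [0, 0, 0], "roll": 0}]}}

```text
time_s: 20.77
ee_pos: [0.4517, 0.2111, 0.0496]
tcp_rot: [[0.274, -0.902, 0.334], [-0.576, -0.432, -0.694], [0.77, -0.003, -0.638]]
force: [-2.2, 2.8, 6.9]
finger_gap: 0.0588
```

```bash
cat >> sim.py <<'E'
bowl=np.array([.501,-.232]);showp=np.array([.527,-.004,.2])
E
python3 - <<'E'
from sim import *
log();s=arm.state();R=s['tcp_rot'];p=s['ee_pos'];gh=p[2]+.003*R[2,2]
ft=R.T@(np.array([.4515,.208,0])-p);print('foot in tool',ft.round(4),R.T@[0,0,1])
np.savez('cup.npz',ft=ft,R=R,az=R.T@[0,0,1])
A=R.T@[0,0,1];q=s['joints'];pp=p+[0,0,.1]
q=follow(q,p,R,[pp,(.46,.0,.22)])
# roll 60 at mid, then over bowl
for f in(0,30,60,90,120,150,170,180):
    R1=R@rz(np.radians(f));cz=R1@A;print(f,'tilt',np.degrees(np.arccos(cz[2])).round(0),cz.round(2))
way([pp,(.46,0,.22)])
E
```

```text
20.7667 [-0.402  0.95  -0.842  1.908  1.165  1.66   1.697] [0.4517 0.2111 0.0496]
alpha 50.3 w -64.3 y.z -0.003 x.z 0.77 F [-2.2  2.8  6.9] gap 0.05879788709358522
foot in tool [-0.0364  0.0017  0.0337] [ 0.76988848 -0.0027233  -0.63817264]
[0.452 0.211 0.15 ] 3 err mm 0.0 deg 0.0 [-0.35  0.79 -0.92  1.89  1.07  1.73  1.83] wristz [0.34 0.44 0.36]
[0.46 0.   0.22] 6 err mm 0.0 deg 0.0 [ 0.11  0.45 -0.99  2.18  1.12  1.5   2.09] wristz [0.35 0.23 0.44]
0 tilt nan [ 0. -0.  1.]
30 tilt 23.0 [-0.38 -0.11  0.92]
60 tilt 45.0 [-0.71 -0.07  0.7 ]
90 tilt 66.0 [-0.91  0.11  0.41]
120 tilt 84.0 [-0.92  0.37  0.11]
150 tilt 96.0 [-0.74  0.66 -0.11]
170 tilt 100.0 [-0.54  0.82 -0.18]
180 tilt 101.0 [-0.43  0.89 -0.19]
[0.45170996 0.21108117 0.14955868] 3 x [ 2.57 -0.01 -2.13]
(0.46, 0, 0.22) 6 x [2.97 1.39 1.74]<stdin>:9: RuntimeWarning: invalid value encountered in arccos
```

{"name": "arm_command", "arguments": {"plan": [{"gripper": 4, "delta_pos": [1.5, 0, -1.2], "roll": 0}, {"gripper": 4, "delta_pos": [2.6, 0, -2.1], "roll": 0}, {"gripper": 4, "delta_pos": [2.6, 0, -2.1], "roll": 0}, {"gripper": 4, "delta_pos": [1.5, 0, -1.2], "roll": 0}, {"gripper": 4, "delta_pos": [2.5, 1.2, 1.4], "roll": 0}]}}

```text
time_s: 21.18
ee_pos: [0.4529, 0.1849, 0.1661]
tcp_rot: [[0.276, -0.9, 0.337], [-0.581, -0.435, -0.688], [0.766, -0.006, -0.643]]
force: [0.8, 0.1, -2.0]
finger_gap: 0.0579
```

{"name": "arm_command", "arguments": {"plan": [{"gripper": 4, "delta_pos": [2.9, 1.4, 1.7], "roll": 0}, {"gripper": 4, "delta_pos": [2.9, 1.4, 1.7], "roll": 0}, {"gripper": 4, "delta_pos": [2.9, 1.4, 1.7], "roll": 0}, {"gripper": 4, "delta_pos": [2.9, 1.4, 1.7], "roll": 0}, {"gripper": 4, "delta_pos": [2, 1, 1.2], "roll": 0}]}}

```text
time_s: 21.6
ee_pos: [0.4566, 0.0142, 0.2183]
tcp_rot: [[0.274, -0.903, 0.332], [-0.575, -0.43, -0.696], [0.771, -0.0, -0.637]]
force: [0.5, -0.6, -2.6]
finger_gap: 0.0579
```

Run:
```python
from sim import *
log();s=arm.state();R=s['tcp_rot'];c=np.load('cup.npz');ft,A=c['ft'],c['az']
T=[(.512,-.25,.2),(.512,-.25,.16)];way(T);q=follow(s['joints'],s['ee_pos'],R,T)
for f in range(0,180,15):
    R1=R@rz(np.radians(f));q,ep,er=ik(np.array(T[-1]),R1,q,1,wreg=2e-3);m=T[-1]+R1@(ft+.07*A);print(f,q.round(2),round(ep*1e3,1),round(er,1),'mouth',m.round(3),'foot',(T[-1]+R1@ft).round(3))
```

```text
21.6 [ 0.078  0.474 -0.994  2.165  1.11   1.529  2.065] [0.4566 0.0142 0.2183]
alpha 50.4 w -64.5 y.z -0.0 x.z 0.771 F [ 0.5 -0.6 -2.6] gap 0.057901640875299906
(0.512, -0.25, 0.2) 7 x [2.19 0.91 3.06]
(0.512, -0.25, 0.16) 1 x [-3.08  0.    2.55]
[ 0.512 -0.25   0.2  ] 7 err mm 0.0 deg 0.0 [ 0.6   0.4  -0.8   2.24  1.51  1.1   2.34] wristz [ 0.4  -0.02  0.41]
[ 0.512 -0.25   0.16 ] 2 err mm 0.0 deg 0.0 [ 0.56  0.49 -0.77  2.27  1.6   1.13  2.22] wristz [ 0.4  -0.02  0.37]
0 [ 0.56  0.49 -0.77  2.27  1.6   1.13  2.22] 0.0 0.0 mouth [ 0.512 -0.253  0.18 ] foot [ 0.512 -0.253  0.11 ]
15 [ 0.57  0.5  -0.78  2.26  1.6   1.14  1.96] 0.0 0.0 mouth [ 0.508 -0.254  0.18 ] foot [ 0.52  -0.25   0.111]
30 [ 0.58  0.5  -0.79  2.26  1.6   1.14  1.7 ] 0.0 0.0 mouth [ 0.503 -0.255  0.178] foot [ 0.529 -0.248  0.114]
45 [ 0.58  0.5  -0.8   2.26  1.6   1.15  1.44] 0.0 0.0 mouth [ 0.499 -0.255  0.176] foot [ 0.538 -0.247  0.118]
60 [ 0.59  0.51 -0.81  2.26  1.6   1.16  1.18] 0.0 0.0 mouth [ 0.496 -0.253  0.173] foot [ 0.546 -0.249  0.123]
75 [ 0.6   0.51 -0.82  2.26  1.6   1.16  0.92] 0.0 0.0 mouth [ 0.494 -0.252  0.169] foot [ 0.552 -0.252  0.13 ]
90 [ 0.61  0.52 -0.83  2.26  1.61  1.17  0.66] 0.0 0.0 mouth [ 0.492 -0.249  0.166] foot [ 0.556 -0.257  0.137]
105 [ 0.62  0.52 -0.84  2.26  1.61  1.18  0.4 ] 0.0 0.0 mouth [ 0.492 -0.246  0.162] foot [ 0.557 -0.263  0.145]
120 [ 0.63  0.52 -0.86  2.26  1.61  1.18  0.14] 0.0 0.0 mouth [ 0.493 -0.243  0.159] foot [ 0.557 -0.269  0.151]
135 [ 0.63  0.53 -0.87  2.26  1.61  1.19 -0.13] 0.0 0.0 mouth [ 0.494 -0.24   0.157] foot [ 0.554 -0.276  0.157]
150 [ 0.64  0.53 -0.88  2.26  1.61  1.2  -0.39] 0.0 0.0 mouth [ 0.497 -0.236  0.155] foot [ 0.549 -0.283  0.162]
165 [ 0.65  0.54 -0.89  2.26  1.62  1.21 -0.65] 0.0 0.0 mouth [ 0.501 -0.234  0.154] foot [ 0.543 -0.289  0.165]
```

Run:
```python
from sim import *
T=[(.535,-.268,.2),(.535,-.268,.145)];way(T)
s=arm.state();follow(s['joints'],s['ee_pos'],s['tcp_rot'],T)
```

```text
(0.535, -0.268, 0.2) 8 x [2.12 0.63 2.93]
(0.535, -0.268, 0.145) 2 x [-2.12  0.    1.75]
[ 0.535 -0.268  0.2  ] 8 err mm 0.0 deg 0.0 [ 0.61  0.43 -0.78  2.19  1.53  1.09  2.38] wristz [ 0.42 -0.03  0.41]
[ 0.535 -0.268  0.145] 2 err mm 0.0 deg 0.0 [ 0.57  0.55 -0.74  2.22  1.65  1.13  2.23] wristz [ 0.42 -0.03  0.36]
```

{"name": "arm_command", "arguments": {"plan": [{"gripper": 4, "delta_pos": [2.1, 0.6, 2.9], "roll": 0}, {"gripper": 4, "delta_pos": [2.1, 0.6, 2.9], "roll": 0}, {"gripper": 4, "delta_pos": [2.1, 0.6, 2.9], "roll": 0}, {"gripper": 4, "delta_pos": [2.1, 0.6, 2.9], "roll": 0}, {"gripper": 4, "delta_pos": [2.1, 0.6, 2.9], "roll": 0}]}}

```text
time_s: 22.02
ee_pos: [0.5072, -0.1585, 0.2059]
tcp_rot: [[0.275, -0.902, 0.333], [-0.576, -0.432, -0.694], [0.77, -0.001, -0.639]]
force: [0.5, 1.1, -1.9]
finger_gap: 0.0582
```

{"name": "arm_command", "arguments": {"plan": [{"gripper": 4, "delta_pos": [2.1, 0.6, 2.9], "roll": 0}, {"gripper": 4, "delta_pos": [2.1, 0.6, 2.9], "roll": 0}, {"gripper": 4, "delta_pos": [2.1, 0.7, 2.9], "roll": 0}, {"gripper": 4, "delta_pos": [-2.1, 0, 1.8], "roll": 0}, {"gripper": 4, "delta_pos": [-2.1, 0, 1.8], "roll": 0}]}}

```text
time_s: 22.43
ee_pos: [0.5364, -0.266, 0.1443]
tcp_rot: [[0.268, -0.905, 0.331], [-0.577, -0.426, -0.697], [0.771, -0.004, -0.636]]
force: [-0.5, 0.3, -2.7]
finger_gap: 0.0579
```

```bash
python3 -c "
from sim import *
log()"
```

```text
22.4333 [ 0.569  0.558 -0.747  2.216  1.65   1.141  2.223] [ 0.5364 -0.266   0.1443]
alpha 50.5 w -64.6 y.z -0.004 x.z 0.771 F [-0.5  0.3 -2.7] gap 0.05791599205547548
```

Now the pour: roll about +165°, then look.

{"name": "arm_command", "arguments": {"plan": [{"gripper": 4, "delta_pos": [0, 0, 0], "roll": 0.12}, {"gripper": 4, "delta_pos": [0, 0, 0], "roll": 0.12}, {"gripper": 4, "delta_pos": [0, 0, 0], "roll": 0.12}, {"gripper": 4, "delta_pos": [0, 0, 0], "roll": 0.12}, {"gripper": 4, "delta_pos": [0, 0, 0], "roll": 0.12}]}}

```text
time_s: 22.85
ee_pos: [0.5365, -0.2622, 0.143]
tcp_rot: [[-0.288, -0.898, 0.332], [-0.72, -0.026, -0.693], [0.631, -0.439, -0.639]]
force: [-0.4, -0.2, -2.4]
finger_gap: 0.0582
```

{"name": "arm_command", "arguments": {"plan": [{"gripper": 4, "delta_pos": [0, 0, 0], "roll": 0.12}, {"gripper": 4, "delta_pos": [0, 0, 0], "roll": 0.12}, {"gripper": 4, "delta_pos": [0, 0, 0], "roll": 0.12}, {"gripper": 4, "delta_pos": [0, 0, 0], "roll": 0.12}, {"gripper": 4, "delta_pos": [0, 0, 0], "roll": 0.12}]}}

```text
time_s: 23.27
ee_pos: [0.5365, -0.2623, 0.1432]
tcp_rot: [[-0.745, -0.579, 0.332], [-0.609, 0.385, -0.694], [0.273, -0.719, -0.639]]
force: [0.5, -0.1, -2.8]
finger_gap: 0.0582
```

{"name": "arm_command", "arguments": {"plan": [{"gripper": 4, "delta_pos": [0, 0, 0], "roll": 0.12}, {"gripper": 4, "delta_pos": [0, 0, 0], "roll": 0.12}, {"gripper": 4, "delta_pos": [0, 0, 0], "roll": 0.12}, {"gripper": 4, "delta_pos": [0, 0, 0], "roll": 0.12}, {"gripper": 4, "delta_pos": [0, 0, 0], "roll": 0.12}]}}

```text
time_s: 23.68
ee_pos: [0.5365, -0.2623, 0.1432]
tcp_rot: [[-0.941, -0.057, 0.332], [-0.285, 0.662, -0.694], [-0.18, -0.748, -0.639]]
force: [0.3, -0.2, -3.6]
finger_gap: 0.058
```

{"name": "arm_command", "arguments": {"plan": [{"gripper": 4, "delta_pos": [0, 0, 0], "roll": 0.12}, {"gripper": 4, "delta_pos": [0, 0, 0], "roll": 0.12}, {"gripper": 4, "delta_pos": [0, 0, 0], "roll": 0.12}, {"gripper": 4, "delta_pos": [0, 0, 0], "roll": 0.12}, {"gripper": 4, "delta_pos": [0, 0, 0], "roll": 0.12}]}}

```text
time_s: 24.1
ee_pos: [0.5365, -0.2623, 0.1432]
tcp_rot: [[-0.809, 0.484, 0.332], [0.138, 0.707, -0.694], [-0.571, -0.515, -0.639]]
force: [-0.1, 0.5, -2.4]
finger_gap: 0.0583
```

{"name": "arm_command", "arguments": {"plan": [{"gripper": 4, "delta_pos": [0, 0, 0], "roll": 0.12}, {"gripper": 4, "delta_pos": [0, 0, 0], "roll": 0.12}, {"gripper": 4, "delta_pos": [0, 0, 0], "roll": 0.12}, {"gripper": 4, "delta_pos": [0, 0, 0], "roll": 0.12}, {"gripper": 4, "delta_pos": [0, 0, 0], "roll": 0}]}}

```text
time_s: 24.52
ee_pos: [0.5365, -0.2624, 0.1431]
tcp_rot: [[-0.494, 0.803, 0.332], [0.449, 0.563, -0.694], [-0.744, -0.194, -0.639]]
force: [0.6, 0.3, -2.2]
finger_gap: 0.0581
```

{"name": "arm_command", "arguments": {"plan": [{"gripper": 4, "delta_pos": [0, 0, 0], "roll": 0}, {"gripper": 4, "delta_pos": [0, 0, 0], "roll": 0}, {"gripper": 4, "delta_pos": [0, 0, 0], "roll": 0}, {"gripper": 4, "delta_pos": [0, 0, 0], "roll": 0}, {"gripper": 4, "delta_pos": [0, 0, 0], "roll": 0}]}}

```text
time_s: 24.93
ee_pos: [0.5367, -0.2629, 0.1437]
tcp_rot: [[-0.499, 0.8, 0.333], [0.445, 0.566, -0.694], [-0.744, -0.199, -0.638]]
force: [-0.5, -0.6, -3.1]
finger_gap: 0.0579
```

Run:
```python
from sim import *
log();a=snap('top','t3.png');b=snap('side','s3.png');w=snap('wrist','w4.png')
f=lambda d,x0,x1,y0,y1,W,H:cv2.resize(d['image'][y0:y1,x0:x1],(W,H),interpolation=cv2.INTER_CUBIC)
cv2.imwrite('pics/m3.png',np.vstack([np.hstack([f(a,300,410,165,275,300,300),f(b,250,370,110,200,400,300)]),np.hstack([f(w,0,512,0,384,400,300),np.zeros((300,300,3),np.uint8)])]))
```

```text
24.9333 [ 0.694  0.632 -0.924  2.21   1.681  1.255 -0.629] [ 0.5367 -0.2629  0.1437]
alpha 50.3 w -64.4 y.z -0.199 x.z -0.744 F [-0.5 -0.6 -3.1] gap 0.057862178997074215
```

View pics/m3.png

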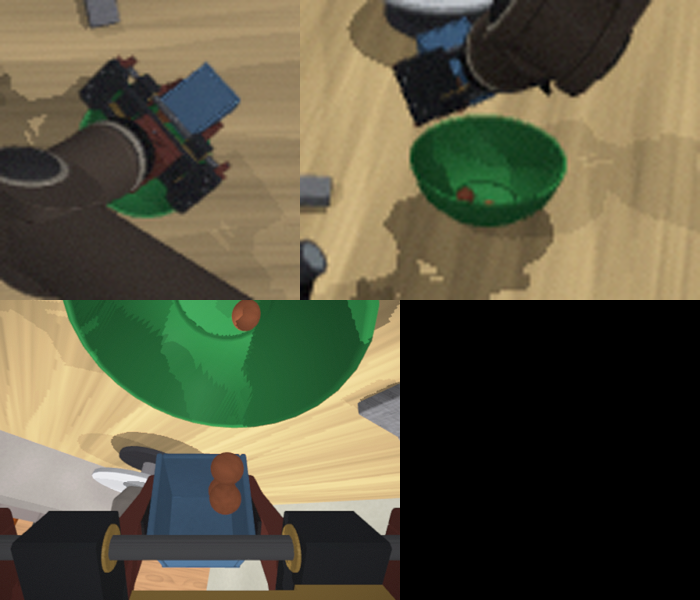

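Montage: the bowl holds at least two beads. The wrist view still shows two beads in the cup at montage (227,468) and (225,497). I'll roll a bit further and give a gentle jerk along the cup axis.

Run:
```python
from sim import *
s=arm.state();c=np.load('cup.npz');ft,A=c['ft'],c['az'];R=s['tcp_rot']
for r in(0,.12,.24,.36,.48):
    R1=R@rz(r);cz=R1@A;print(r,cz.round(2),'mouth',(s['ee_pos']+R1@(ft+.07*A)).round(3),'2cm along cz(h) in tool',(R1.T@(np.r_[cz[:2],0]/np.linalg.norm(cz[:2])*2)).round(2))
```

```text
0 [-0.6   0.78 -0.17] mouth [ 0.526 -0.247  0.137] 2cm along cz(h) in tool [ 1.31 -0.07 -1.51]
0.12 [-0.52  0.83 -0.18] mouth [ 0.527 -0.246  0.137] 2cm along cz(h) in tool [ 1.29 -0.04 -1.53]
0.24 [-0.44  0.88 -0.19] mouth [ 0.529 -0.245  0.137] 2cm along cz(h) in tool [ 1.28 -0.01 -1.54]
0.36 [-0.36  0.92 -0.18] mouth [ 0.531 -0.244  0.137] 2cm along cz(h) in tool [ 1.28  0.02 -1.54]
0.48 [-0.27  0.95 -0.17] mouth [ 0.533 -0.243  0.138] 2cm along cz(h) in tool [ 1.3   0.05 -1.52]
```

{"name": "arm_command", "arguments": {"plan": [{"gripper": 4, "delta_pos": [0, 0, 0], "roll": 0.12}, {"gripper": 4, "delta_pos": [0, 0, 0], "roll": 0.12}, {"gripper": 4, "delta_pos": [0, 0, 0], "roll": 0.12}, {"gripper": 4, "delta_pos": [0, 0, 0], "roll": 0}, {"gripper": 4, "delta_pos": [0, 0, 0], "roll": 0}]}}

```text
time_s: 25.5
ee_pos: [0.5367, -0.263, 0.1437]
tcp_rot: [[-0.188, 0.924, 0.332], [0.614, 0.374, -0.694], [-0.766, 0.074, -0.638]]
force: [0.5, -0.1, -1.7]
finger_gap: 0.058
```

Run:
```python
from sim import *
w=snap('wrist','w5.png');im=w['image']
H,S,V=cv2.split(cv2.cvtColor(im,cv2.COLOR_BGR2HSV));m=((H>3)&(H<14)&(S>90)&(V>60)).astype(np.uint8)
for c in cv2.findContours(m,cv2.RETR_EXTERNAL,2)[0]:
    if cv2.contourArea(c)>150:print(cv2.boundingRect(c),cv2.contourArea(c))
```

```text
(153, 264, 32, 36) 152.5
(321, 231, 41, 70) 302.5
(169, 227, 24, 46) 255.0
(174, 19, 33, 37) 899.0
(225, 0, 37, 47) 1194.5
(188, 0, 37, 20) 501.0
```

View pics/w5.png

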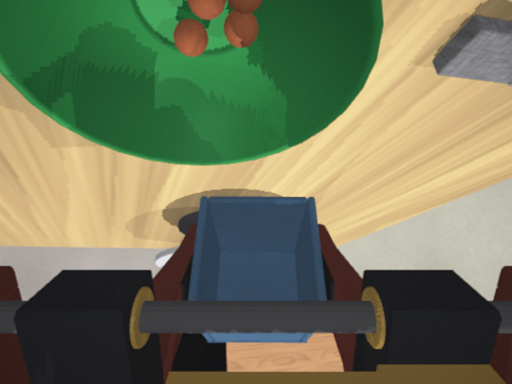

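Wrist view: the cup is empty, and four beads are visible in the bowl at the top of the frame, with a fifth presumably just outside it. I'll lift and roll back to 60°.

{"name": "arm_command", "arguments": {"plan": [{"gripper": 4, "delta_pos": [-1.5, 0.1, -1.2], "roll": 0}, {"gripper": 4, "delta_pos": [-2.3, 0.2, -1.9], "roll": 0}, {"gripper": 4, "delta_pos": [-1.5, 0.1, -1.2], "roll": 0}, {"gripper": 4, "delta_pos": [0, 0, 0], "roll": -0.12}, {"gripper": 4, "delta_pos": [0, 0, 0], "roll": -0.12}]}}

```text
time_s: 25.97
ee_pos: [0.5363, -0.2645, 0.214]
tcp_rot: [[-0.404, 0.852, 0.334], [0.504, 0.512, -0.696], [-0.763, -0.113, -0.636]]
force: [0.4, -0.7, -2.7]
finger_gap: 0.0578
```

{"name": "arm_command", "arguments": {"plan": [{"gripper": 4, "delta_pos": [0, 0, 0], "roll": -0.12}, {"gripper": 4, "delta_pos": [0, 0, 0], "roll": -0.12}, {"gripper": 4, "delta_pos": [0, 0, 0], "roll": -0.12}, {"gripper": 4, "delta_pos": [0, 0, 0], "roll": -0.12}, {"gripper": 4, "delta_pos": [0, 0, 0], "roll": -0.12}]}}

```text
time_s: 26.38
ee_pos: [0.5357, -0.2643, 0.2121]
tcp_rot: [[-0.816, 0.472, 0.332], [0.127, 0.708, -0.695], [-0.563, -0.525, -0.638]]
force: [-0.7, 0.2, -1.4]
finger_gap: 0.0581
```

{"name": "arm_command", "arguments": {"plan": [{"gripper": 4, "delta_pos": [0, 0, 0], "roll": -0.12}, {"gripper": 4, "delta_pos": [0, 0, 0], "roll": -0.12}, {"gripper": 4, "delta_pos": [0, 0, 0], "roll": -0.12}, {"gripper": 4, "delta_pos": [0, 0, 0], "roll": -0.12}, {"gripper": 4, "delta_pos": [0, 0, 0], "roll": -0.12}]}}

```text
time_s: 26.8
ee_pos: [0.5357, -0.2642, 0.2121]
tcp_rot: [[-0.94, -0.071, 0.332], [-0.295, 0.656, -0.695], [-0.169, -0.751, -0.638]]
force: [0.3, -0.3, -1.5]
finger_gap: 0.0579
```

{"name": "arm_command", "arguments": {"plan": [{"gripper": 4, "delta_pos": [0, 0, 0], "roll": -0.12}, {"gripper": 4, "delta_pos": [0, 0, 0], "roll": -0.12}, {"gripper": 4, "delta_pos": [0, 0, 0], "roll": -0.12}, {"gripper": 4, "delta_pos": [0, 0, 0], "roll": -0.12}, {"gripper": 4, "delta_pos": [0, 0, 0], "roll": -0.12}]}}

```text
time_s: 27.22
ee_pos: [0.5357, -0.2642, 0.2121]
tcp_rot: [[-0.736, -0.59, 0.332], [-0.614, 0.375, -0.695], [0.285, -0.715, -0.638]]
force: [-0.8, -0.2, -1.7]
finger_gap: 0.0579
```

Run:
```python
from sim import *
log();s=arm.state();c=np.load('cup.npz');ft,A=c['ft'],c['az'];R=s['tcp_rot'];cz=R@A
print('cz',cz.round(3),'C',C.round(3),np.degrees(np.arccos(cz@C)))
for r in np.arange(-.2,.21,.04):print(round(r,2),np.degrees(np.arccos((R@rz(r)@A)@C)).round(1),end='; ')
T=showp-R@ft;pts=[(*((s['ee_pos'][:2]+T[:2])/2),.25),T];print(T);way(pts);follow(s['joints'],s['ee_pos'],R,pts)
```

```text
27.2167 [ 0.761  0.481 -0.979  2.171  1.543  1.188  1.222] [ 0.5357 -0.2642  0.2121]
alpha 50.4 w -64.4 y.z -0.715 x.z 0.285 F [-0.8 -0.2 -1.7] gap 0.05788562448255616
cz [-0.777 -0.031  0.629] C [-0.704 -0.07   0.707] 6.581167561551934
-0.2 2.3; -0.16 0.6; -0.12 1.3; -0.08 3.1; -0.04 4.8; 0.0 6.6; 0.04 8.3; 0.08 10.1; 0.12 11.9; 0.16 13.6; 0.2 15.4; [ 0.48995867 -0.00359104  0.23306619]
(np.float64(0.5128366995726592), np.float64(-0.1339058759877894), 0.25) 4 x [-1.31  0.88 -3.06]
[ 0.48995867 -0.00359104  0.23306619] 4 x [-1.7   1.86 -2.18]
[ 0.513 -0.134  0.25 ] 4 err mm 0.0 deg 0.0 [ 0.56  0.42 -1.09  2.16  1.31  1.37  1.16] wristz [0.4  0.1  0.47]
[ 0.49  -0.004  0.233] 4 err mm 0.0 deg 0.0 [ 0.22  0.53 -1.1   2.11  1.19  1.59  0.94] wristz [0.38 0.23 0.45]
```

{"name": "arm_command", "arguments": {"plan": [{"gripper": 4, "delta_pos": [0, 0, 0], "roll": -0.1}, {"gripper": 4, "delta_pos": [0, 0, 0], "roll": -0.05}, {"gripper": 4, "delta_pos": [0, 0, 0], "roll": 0}]}}

```text
time_s: 27.47
ee_pos: [0.5358, -0.2642, 0.2121]
tcp_rot: [[-0.642, -0.69, 0.333], [-0.662, 0.282, -0.695], [0.386, -0.666, -0.638]]
force: [0.9, 0.7, -1.9]
finger_gap: 0.0581
```

Run:
```python
from sim import *
log();s=arm.state();c=np.load('cup.npz');ft,A=c['ft'],c['az'];R=s['tcp_rot'];cz=R@A
print(np.degrees(np.arccos(cz@C)));T=showp-R@ft;pts=[(.513,-.134,.25),T];print(T);way(pts)
```

```text
27.4667 [ 0.76   0.48  -0.977  2.171  1.542  1.187  1.368] [ 0.5358 -0.2642  0.2121]
alpha 50.4 w -64.4 y.z -0.666 x.z 0.386 F [ 0.9  0.7 -1.9] gap 0.058110642349349824
0.3226603836823276
[ 0.49352868 -0.00518178  0.23665889]
(0.513, -0.134, 0.25) 4 x [-1.42  0.68 -3.05]
[ 0.49352868 -0.00518178  0.23665889] 4 x [-1.95  1.46 -2.19]
```

{"name": "arm_command", "arguments": {"plan": [{"gripper": 4, "delta_pos": [-1.4, 0.7, -3], "roll": 0}, {"gripper": 4, "delta_pos": [-1.4, 0.7, -3], "roll": 0}, {"gripper": 4, "delta_pos": [-1.4, 0.7, -3], "roll": 0}, {"gripper": 4, "delta_pos": [-1.4, 0.7, -3], "roll": 0}, {"gripper": 4, "delta_pos": [-1.9, 1.4, -2.1], "roll": 0}]}}

```text
time_s: 27.88
ee_pos: [0.5086, -0.1031, 0.2477]
tcp_rot: [[-0.648, -0.685, 0.335], [-0.66, 0.285, -0.695], [0.38, -0.671, -0.636]]
force: [1.8, 1.3, -1.4]
finger_gap: 0.058
```

{"name": "arm_command", "arguments": {"plan": [{"gripper": 4, "delta_pos": [-1.9, 1.5, -2.2], "roll": 0}, {"gripper": 4, "delta_pos": [-1.9, 1.5, -2.2], "roll": 0}, {"gripper": 4, "delta_pos": [-1.9, 1.4, -2.2], "roll": 0}, {"gripper": 4, "delta_pos": [0, 0, 0], "roll": 0}, {"gripper": 4, "delta_pos": [0, 0, 0], "roll": 0}]}}

```text
time_s: 28.3
ee_pos: [0.4936, -0.0062, 0.2359]
tcp_rot: [[-0.643, -0.688, 0.335], [-0.664, 0.283, -0.692], [0.382, -0.668, -0.639]]
force: [0.4, -0.1, -2.8]
finger_gap: 0.0577
```

Run:
```python
from sim import *
log();s=arm.state();c=np.load('cup.npz');ft,A=c['ft'],c['az'];R=s['tcp_rot']
print('ang',np.degrees(np.arccos(R@A@C)),'foot',s['ee_pos']+R@ft);way([showp-R@ft])
a=snap('top','t6.png');b=snap('side','s6.png')
def pr(d,p):
    v=d['orientation'].T@(np.array(p)-d['origin']);v=np.array(d['mtx'])@[v[0],-v[1],-v[2]];return v[:2]/v[2]
F=s['ee_pos']+R@ft
for d in(a,b):
    print('foot px',pr(d,F),'rim px',pr(d,F+.07*R@A))
    im=d['image'].copy();X,Y,Z=(R@np.c_[[0,1,0],np.cross([0,1,0],A),A]).T
    for i,j in((1,1),(1,-1),(-1,-1),(-1,1)):cv2.circle(im,tuple(np.round(pr(d,F+.029*(i*X+j*Y))).astype(int)),0,(0,255,255),-1)
    d['o']=im
f=lambda d,x0,x1,y0,y1,W,H:cv2.resize(d['o'][y0:y1,x0:x1],(W,H),interpolation=cv2.INTER_CUBIC)
cv2.imwrite('pics/m6.png',np.hstack([f(a,230,390,150,260,400,275),f(b,210,350,110,230,400,343)[:275]]) if 0 else np.vstack([f(a,230,390,150,260,640,300)[:, :],f(b,210,370,120,195,640,300)]))
```

```text
28.3 [ 0.239  0.522 -1.109  2.107  1.194  1.584  1.101] [ 0.4936 -0.0062  0.2359]
alpha 50.3 w -64.1 y.z -0.668 x.z 0.382 F [ 0.4 -0.1 -2.8] gap 0.05769258368160257
ang 0.3894572575858651 foot [ 0.52716517 -0.00487073  0.19939272]
[ 0.49340638 -0.00534104  0.23654135] 1 x [-0.02 -0.   -0.1 ]
foot px [289.56689769 208.90904929] rim px [293.72264291 224.23227116]
foot px [287.40293386 161.63614058] rim px [305.00453274 149.40042013]
```

View pics/m6.png

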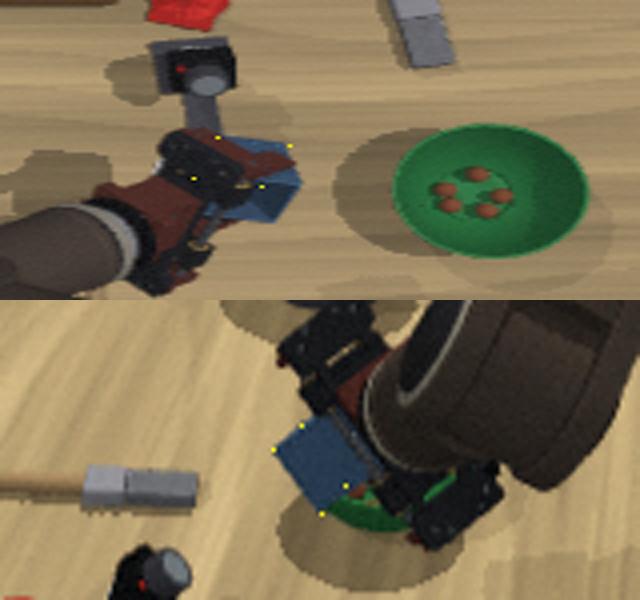

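Picture: all five beads lie in the bowl, which stands in place. The predicted foot corners coincide with the cup's foot edges in both views. I'll settle, cross-check the stand's direction from the lens pixel, then hand in if it agrees.

{"name": "arm_command", "arguments": {"plan": [{"gripper": 4, "delta_pos": [0, 0, -0.1], "roll": 0}, {"gripper": 4, "delta_pos": [0, 0, 0], "roll": 0}, {"gripper": 4, "delta_pos": [0, 0, 0], "roll": 0}, {"gripper": 4, "delta_pos": [0, 0, 0], "roll": 0}, {"gripper": 4, "delta_pos": [0, 0, 0], "roll": 0}]}}

```text
time_s: 28.82
ee_pos: [0.493, -0.0087, 0.237]
tcp_rot: [[-0.647, -0.686, 0.332], [-0.66, 0.286, -0.695], [0.382, -0.669, -0.638]]
force: [-0.3, 0.2, -2.3]
finger_gap: 0.0577
```

Run:
```python
from sim import *
a=pickle.load(open('pics/t2.png.pkl','rb'))
d0=onz(a,(283.3,214.7),.003)
angs=[]
for uv,z in(((281.75,180.5),.094),((281,199),.006),((280.3,188),.006)):
    v=onz(a,uv,z)-d0;angs.append(np.degrees(np.arctan2(v[1],v[0])));print(v.round(3),angs[-1].round(1))
s=arm.state();c=np.load('cup.npz');R=s['tcp_rot']
print('foot',(s['ee_pos']+R@c['ft']).round(4),'ang',np.degrees(np.arccos(R@c['az']@C)),'qd',abs(s['qd']).max(),'gap',s['finger_gap'])
if max(abs(np.array(angs)-RIG))<6: arm.hand_in();print('handed in')
```

```text
[0.107 0.01  0.091] 5.6
[0.056 0.007 0.003] 6.9
[0.096 0.008 0.003] 4.9
foot [ 0.5266 -0.0076  0.2004] ang 0.5217113464379821 qd 0.005589019074062629 gap 0.05773779058971695
the job is handed in; nothing more can be done
handed in
```

The job is handed in at about 29 s of the 51 s allowed. The gripper is holding the empty cup at the show point, and all five beads are in the green bowl. No verdict is reported.

**How it was done:** The moves have no tilt axis, so I leaned the tool to about 50° by pushing up against the arm's reach limit. Before that I turned the cup on the table and shifted it about 6 cm, so that one side grasp would serve for both the pour and the show pose. Rolling the tool then tipped the cup over the bowl, and rolling back gave the 45° show angle.

**Last checks:**

| Check | Result |
|---|---|
| Foot centre, calculated from arm pose | about 4 mm from the show point (limit 20 mm) |
| Cup axis to camera line | about 0.5° off, given the stand direction I measured (limit 12°) |
| Stand direction | 4.9° to 6.9° across three readings; I used 5.7° |
| Arm motion at hand-in | nearly still, joint speeds at most 0.006 rad/s |
| Beads | all five seen in the bowl from the top camera |
| Bowl and bystanders | looked undisturbed; their final positions were not measured |

**What went wrong on the way:**
- **First grasp:** it jammed with the cup about 10° off square, so I reopened and regripped.
- **Pour:** two beads stayed in the cup at first; rolling about 20° further emptied it.
- **Tilt:** the tool lost about 2° of tilt while travelling, which still fitted the plan.

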